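# Rack the shoe lasts and lock the keeper bar

### The arm

A 6-joint arm with a two-finger parallel gripper is mounted at the origin on the work surface. World frame = base frame: x ahead of the robot, y to its left, z up, the work surface at z = 0. Lengths are in m, angles in rad, forces in N, time in s.
With the tool pointing down it reaches from about 0.325 to 0.775 m from the base axis. Payload 9.3 kg.
Tool frame: the origin (TCP) lies midway between the tips of the shut fingers; the grasp point (between the pads) lies 19 mm behind it; z points along the fingers, y is the line along which they close (so a half turn about z gives the same grasp; the last joint's range is limited). The gripper opens to 85 mm and grips with 20 to 120 N. Pads are 22 mm wide; open, the fingers measure 114 mm over their backs; the gripper's body (76 mm by 85 mm) begins 54 mm behind the grasp point. The pads swing forward as they close: fully open they stand 13 mm farther back than shut.
Start: joints at [-1.455, 0.259, 0.021, 1.334, 0, 1.418], TCP at [0.146, -0.53, 0.231] pointing down, gripper open.
Joint ranges: [-3.04, 3.04], [-0.91, 1.82], [-1.04, 1.36], [-1.92, 1.95], [-1.52, 1.45], [-3.14, 3.14]. Speed limits (rad/s): [2.22, 2.22, 2.79, 3.14, 3.14, 3.14].

### API

Orientations are given as a rotation vector (axis times angle).
In Python, from station import get_obs, capture, hand_in, search_frame gives the robot as it stands.
- The arm moves only by the tool move_arm, never from a script. Its argument "deltas" is a list of rows, each an object with "gripper": the finger opening in cm, from 0 to 8.54; "travel": the shift along the tool's x, y, z in cm, a list of three; "yaw": the turn about the tool's z in rad. In form: [{"gripper": gripper, "travel": [dx, dy, dz], "yaw": yaw}, ...]. A call has 1 to 8 rows; each row is the pose to reach, as a shift and turn from the pose commanded when the call began, along the tool's axes at that moment; what a row does not reach only later rows make up. A row lasts 1/12 s, in which the tool goes at most 41.7 mm and 7.16 degrees, less where a joint would pass 70% of its speed; a pose out of reach is approached as far as the arm can. A call with a gripper value outside its range is refused whole. The fingers move at their own pace and stop on an object; "grip_force" is the grip in N (left out, the last holds). Time passes only in rows, so rows that repeat a pose let the fingers close. It gives the time, the measured TCP pose, the force, the opening and the grip force at its end, in the units of the state.
- get_obs(): the state, without advancing time (a new reading comes with each control period).
- capture(name): name is "scene" or "top" or "wrist"; returns a dict with "color" (420x560x3 uint8, red, green, blue), "range_z" (420x560 float32, m along the optical axis (not along the pixel's ray), 0 where there is no reading), "fx", "fy", "cx", "cy" (pixels), "rvec" (rotation vector, rad) and "tvec" (3), from world to camera coordinates, as OpenCV has them; the wrist camera has in their place "tool_from_camera" (4x4, takes a point from camera to tool coordinates, whose origin is the TCP and whose axes are the flange's). Camera axes: x right, y down, z forward; pixel columns grow to the right and rows downward; lengths in m; the calibration is good to about 2 mm. A picture is of the moment at which its call begins: read the wrist's pose just before it.
- hand_in(): hands the job in; it is judged then, once.
Trained networks look in a picture, given as the dict that the camera call returned (one of the last four; its "shot" number tells which), for a name from the list of things; names that differ only in an ending like _2 or _b are one class to them, and where a whole thing is asked for, a point or a joint stands for the part that bears it (a point fixed in the world has none). Each returns a list of dicts, best first, with "conf" (0 to 1); they miss things now and then, are a little off and sometimes report something else, mostly with a low value. They report only what shows in the picture. A call takes as long as a camera call.
- search_frame(target, picture): "xyz" ([x, y, z] in m, in world coordinates, good to about 4 mm: the middle of the surface that is visible of it).
The state is a dict: "clock": time; "joint_pos": joint angles; "qd": joint speeds; "tau": joint torques, N m; "tcp_pos": TCP position; "tcp_rot": TCP orientation; "force": force on the tool from outside, world axes, zero at the start; "ft_torque": the same for the moment, N m; "grip_width": finger opening in m; "gripper_force": force on a finger pad.
Only numpy, scipy, OpenCV 4.12 (cv2) and the standard library are available. Lean on these libraries where they do the work, as an engineer would, in place of code of your own. Each camera call takes 0.05 s, during which the arm holds its last target. There are 200 camera calls.

### The job

Lift the hood lid of the plywood chest all the way open until it rests back on its stop, then move every wooden shoe last from the chest into the rack, one per bay in any order, each flat on its sole with its toe towards the side where the rack's keeper bar is hinged. When all are in, swing the keeper bar over the toes and press it fully home until it clicks shut, and finally close the empty chest's lid again; leave the other things on the bench where they are.

Things in the scene. Friction and masses are not known exactly. Their poses are not given: they have to be found in the camera images.
- chest: Low plywood chest, 190 (x) x 360 (y) x 45 mm high walls, wall and floor 8 mm thick, fixed to the bench; holds the lasts at the start. Origin: centre of its underside; +x points to its hinged (far) side.
- lid (a joint): The chest's hinged plywood hood lid, 360 mm wide, 190 mm deep, its top 53 mm above the hinge line. 0 = shut, 1.85 rad = fully open, leaning back on its stop. It falls shut or open under its weight (0.4 kg) either side of about 1.2 rad.
- lid_hinge (a point): Middle of the lid's hinge line, on the chest's far upper rim, 46 mm above the bench; the hinge axis is the chest's y.
- lid_handle (a point): Centre of the lid's dark wooden grip block, which sticks out of the middle of the lid's near side: 16 mm thick (chest y), 46 mm long, 24 mm high. With the lid shut it lies 220 mm nearer (chest -x) than the hinge line and 27 mm above it.
- rack: Wooden rack, 210 (x) x 320 (y) mm base board 12 mm thick, fixed to the bench, with four open bays side by side: pockets 155 mm long (rack x) and 68 mm wide, centred at y = -114, -38, 38 and 114 mm (x = 0), floor 12 mm above the bench, between walls 8 mm thick and 20 mm high above that floor. Origin: centre of its underside; +x points to the side where the keeper bar is hinged.
- keeper (a joint): The rack's keeper bar: a steel bail whose 12 mm round cross bar spans all four bays. 0 = shut and clicked in (bar across the toes), grows as it swings up and back, to 2.0 rad. The hinge is stiff enough for the bar to stay where it is left. A sprung catch at one end holds it up at about 0.15 to 0.2 rad until it is pressed down past the click with about 5 to 10 N.
- keeper_hinge (a point): Middle of the bar's hinge line, 100 mm from the rack's centre in its +x, 30 mm above the bench; axis along the rack's y.
- keeper_grip (a point): Middle of the cross bar, with a black rubber sleeve 18 mm thick and 56 mm long around it. 73 mm from the hinge line; shut, it is 30 mm to +x of the rack's centre and 50 mm above the bench.
- last1: Wooden child's shoe last (may be absent): 130 mm long, 50 mm wide and 26 mm high at the sole and toe; on its heel half stands a block 45 mm long (local x -60 to -15 mm), 24 mm thick (y), rising to 78 mm. 0.25 kg. Origin: middle of the underside; +x points to the rounded toe.
- last1_toe (a point): Point near the toe of that last, 60 mm from its origin along +x, 13 mm up.
- last2: Wooden child's shoe last (may be absent): 130 mm long, 50 mm wide and 26 mm high at the sole and toe; on its heel half stands a block 45 mm long (local x -60 to -15 mm), 24 mm thick (y), rising to 78 mm. 0.25 kg. Origin: middle of the underside; +x points to the rounded toe.
- last2_toe (a point): Point near the toe of that last, 60 mm from its origin along +x, 13 mm up.
- last3: Wooden child's shoe last (may be absent): 130 mm long, 50 mm wide and 26 mm high at the sole and toe; on its heel half stands a block 45 mm long (local x -60 to -15 mm), 24 mm thick (y), rising to 78 mm. 0.25 kg. Origin: middle of the underside; +x points to the rounded toe.
- last3_toe (a point): Point near the toe of that last, 60 mm from its origin along +x, 13 mm up.
- last4: Wooden child's shoe last (may be absent): 130 mm long, 50 mm wide and 26 mm high at the sole and toe; on its heel half stands a block 45 mm long (local x -60 to -15 mm), 24 mm thick (y), rising to 78 mm. 0.25 kg. Origin: middle of the underside; +x points to the rounded toe.
- last4_toe (a point): Point near the toe of that last, 60 mm from its origin along +x, 13 mm up.
- brush: Shoe brush, 150 x 45 x 44 mm; a bystander, leave it where it is. Origin: its underside.
- tin: Flat tin, 70 mm across, 60 mm high; a bystander, leave it where it is. Origin: its underside.
- hammer: Hammer lying on the bench, about 300 mm long; a bystander, leave it where it is. Origin on its underside.
- cone: Cone of thread, 72 mm across the foot, 125 mm high; a bystander, leave it where it is. Origin: its underside.
- jar: Jar, 60 mm across, 100 mm high; a bystander, leave it where it is. Origin: its underside.
- shoe: Brown shoe, 200 x 70 x 86 mm; a bystander, leave it where it is. Origin: its underside.
- tape: Roll of tape, 100 mm across, 25 mm high, lying flat; a bystander, leave it where it is. Origin: its underside.

How it is judged:
By the outcome, as a careful person would: the job done as asked, in the order asked, and still so for the second after the job is handed in, with the robot touching nothing.
Of last1, last2, last3, last4 only 2 to 4 are there at a start; the rules pass over those that are not, and their reading is None.
At some moment in a run one of last1, last2, last3, last4 may be knocked a few centimetres aside while the robot is not near it.
It also fails if it takes over 210 s, if anything falls off the work surface, if the arm or the gripper's body presses on something with over 40 N, if the wrist force passes 120 N, or if a joint passes its speed limit or range.

## Working session

There is one attempt and no reset: what is moved stays moved. The work goes in short steps, Python scripts to look and compute and a tool call to move; the robot and the scene stay as the last step left them, time stands still between calls to the robot, and variables do not carry over. Pictures are saved under pics/ and viewed, at most 14 in all, crops included, and the job is handed in when it is done.

Besides the shell and the picture viewer there is one more tool, called after "Request:" by a JSON object that holds its "name" and its "arguments". move_arm: Moves the arm, as the interface text tells. Its arguments: {"type":"object","properties":{"deltas":{"type":"array"},"grip_force":{"type":"number"}},"required":["deltas"]}

```bash
ls; mkdir -p pics; cat > h.py <<'E'
import numpy as np, cv2
from scipy.spatial.transform import Rotation as R
from station import get_obs, capture, hand_in, search_frame
def cloud(p):
    z=p["range_z"]; v,u=np.indices(z.shape)
    c=np.stack([(u-p["cx"])/p["fx"]*z,(v-p["cy"])/p["fy"]*z,z],-1)
    if "rvec" in p:
        M=R.from_rotvec(np.ravel(p["rvec"])).as_matrix(); w=(c-np.ravel(p["tvec"]))@M
    else:
        o=p["_obs"]; T=np.array(p["tool_from_camera"]); t=c@T[:3,:3].T+T[:3,3]
        w=t@R.from_rotvec(o["tcp_rot"]).as_matrix().T+o["tcp_pos"]
    w[z==0]=np.nan; return w
def snap(name,save=None):
    o=get_obs(); p=capture(name); p["_obs"]=o
    if save: cv2.imwrite("pics/"+save,p["color"][:,:,::-1])
    return p
def st():
    o=get_obs(); print({k:np.round(o[k],3).tolist() for k in ("clock","joint_pos","tcp_pos","tcp_rot","force","grip_width","gripper_force")})
E
python3 - <<'E'
from h import *
st(); print(R.from_rotvec(get_obs()["tcp_rot"]).as_matrix().round(3))
for n in("top","scene"):
    p=snap(n,n+"0.png"); print(n,p["shot"])
    for t in ("chest","lid_handle","lid","rack","keeper_grip","keeper","last1","brush","tin","hammer","cone","jar","shoe","tape"):
        print(t,[(np.round(d["xyz"],3).tolist(),round(d["conf"],2)) for d in search_frame(t,p)][:4])
E
```

```text
pics
{'clock': 0.0, 'joint_pos': [-1.455, 0.259, 0.021, 1.334, 0.0, 1.418], 'tcp_pos': [0.146, -0.53, 0.231], 'tcp_rot': [-3.112, -0.421, -0.0], 'force': [0.566, 0.473, 0.604], 'grip_width': 0.085, 'gripper_force': 0.0}
[[ 0.964  0.266 -0.   ]
 [ 0.266 -0.964  0.001]
 [ 0.    -0.001 -1.   ]]
top 1
chest [([0.508, 0.229, 0.099], 0.85)]
lid_handle [([0.507, 0.234, 0.102], 0.85), ([0.558, -0.504, 0.099], 0.37)]
lid [([0.51, 0.231, 0.099], 0.77)]
rack [([0.424, -0.571, 0.028], 0.32)]
keeper_grip [([0.655, -0.232, 0.103], 0.74)]
keeper [([0.656, -0.236, 0.1], 0.97)]
last1 []
brush [([0.563, -0.004, 0.041], 0.6)]
tin [([0.399, -0.012, 0.06], 0.73), ([0.654, -0.237, 0.101], 0.6)]
hammer [([0.654, -0.235, 0.101], 0.71), ([0.56, -0.001, 0.042], 0.66), ([0.782, 0.054, 0.028], 0.62)]
cone [([0.566, 0.491, 0.068], 0.86), ([0.654, -0.233, 0.1], 0.28)]
jar [([0.56, -0.503, 0.1], 0.81)]
shoe [([0.456, 0.581, 0.053], 0.91)]
tape [([0.653, -0.234, 0.102], 0.61), ([0.426, -0.57, 0.027], 0.52)]
scene 2
chest [([0.555, 0.262, 0.097], 0.92)]
lid_handle [([0.788, 0.081, 0.025], 0.57), ([0.54, 0.262, 0.096], 0.55)]
lid [([0.537, 0.255, 0.098], 0.94), ([0.789, 0.082, 0.029], 0.21)]
rack [([0.547, -0.204, 0.012], 0.63)]
keeper_grip [([0.658, -0.208, 0.103], 0.89), ([0.533, 0.256, 0.098], 0.61)]
keeper [([0.659, -0.208, 0.103], 0.55)]
last1 [([0.574, -0.497, 0.07], 0.56)]
brush [([0.586, 0.005, 0.046], 0.59)]
tin [([0.414, -0.005, 0.063], 0.53)]
hammer [([0.789, 0.082, 0.024], 0.59)]
cone [([0.591, 0.515, 0.061], 0.59)]
jar [([0.576, -0.498, 0.07], 0.81), ([0.66, -0.207, 0.105], 0.36)]
shoe [([0.542, 0.26, 0.102], 0.41)]
tape [([0.428, -0.568, 0.021], 0.81), ([0.538, 0.263, 0.098], 0.56)]
```

View pics/top0.png

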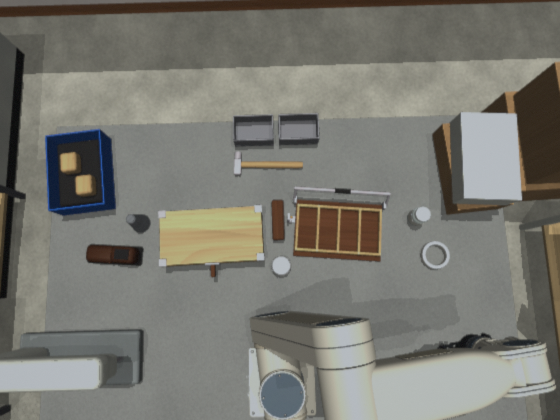

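View pics/scene0.png

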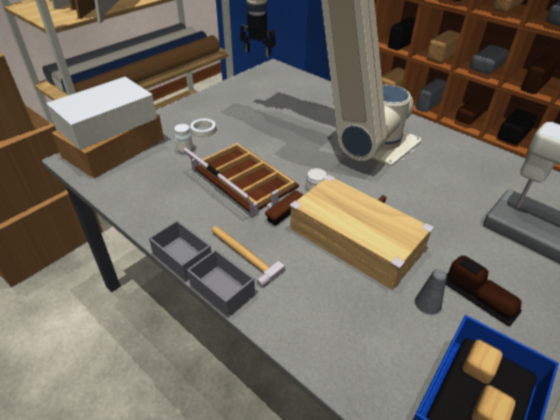

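The top view shows the chest at (211,237) with its handle at (213,270), and the rack at (338,230) with the keeper bar open at (341,191). The brush at (278,219) and the tin at (281,266) lie between them. Next I'll measure poses.

```bash
python3 - <<'E'
from h import *
p=snap("top"); w=cloud(p); c=p["color"].astype(int)
z=w[...,2]
def rect(m,n):
    q=w[m][:,:2].astype(np.float32)*1000; r=cv2.minAreaRect(q); print(n,len(q),"c",np.round(r[0],1),"sz",np.round(r[1],1),"ang",round(r[2],2),"med z",np.median(z[m]).round(4)); return q
box=lambda x0,x1,y0,y1,z0,z1:(w[...,0]>x0)&(w[...,0]<x1)&(w[...,1]>y0)&(w[...,1]<y1)&(z>z0)&(z<z1)
big=lambda m:(lambda n,l,s,_:l==1+np.argmax(s[1:,4]))(*cv2.connectedComponentsWithStats(m.astype(np.uint8)))
rect(big(box(.38,.65,.04,.45,.085,.12)),"lid")
h=box(.34,.405,.15,.32,.06,.1); rect(big(h),"handle")
print("handle pts",np.round(np.nanmean(w[big(h)],0),4))
rect(big(box(.4,.66,-.42,-.05,.008,.045)),"rack")
m=box(.6,.74,-.44,-.03,.075,.12); q=rect(m,"bar")
print(np.nanmean(w[m],0).round(4), np.polyfit(w[m][:,1],w[m][:,0],1))
print("z rack mode", np.percentile(z[box(.45,.6,-.35,-.1,.0,.05)],[5,50,95]).round(4), "bench", np.nanmedian(z[box(.3,.36,-.05,.1,-.02,.02)]))
# dark sleeve
mm=m&(c.sum(-1)<150); print("sleeve",mm.sum(),np.nanmean(w[mm],0))
for (n,b) in dict(brush=(.5,.63,-.05,.045,.02,.06),tin=(.35,.45,-.06,.05,.03,.08)).items(): rect(big(box(*b)),n)
# edges of handle pixels rows
print(np.c_[np.round(w[262:278,213,:],3)])
print(np.round(w[270,207:220,:],3))
E
```

```text
lid 5606 c [508.6 232. ] sz [199.1 367.1] ang 1.39 med z 0.0987
handle 56 c [385.4 228. ] sz [35.7 15.9] ang 2.57 med z 0.0838
handle pts [0.3855 0.2263 0.0822]
rack 4368 c [ 525.5 -228.4] sz [345.4 219.6] ang 86.0 med z 0.0141
bar 369 c [ 651.9 -236.1] sz [341.9  25.2] ang 84.56 med z 0.1014
[ 0.6545 -0.2349  0.1008] [0.09396004 0.67658315]
z rack mode [0.0061 0.013  0.0332] bench -0.00026071544891105217
sleeve 45 [ 0.65248713 -0.23627467  0.10400823]
brush 433 c [565.3  -6.1] sz [ 43.9 129.3] ang 88.38 med z 0.0431
tin 303 c [399.  -10.1] sz [68.2 67.2] ang 88.28 med z 0.0587
[[ 0.416  0.226  0.081]
 [ 0.413  0.225  0.088]
 [ 0.41   0.227  0.077]
 [   nan    nan    nan]
 [ 0.402  0.226  0.084]
 [ 0.399  0.226  0.082]
 [ 0.395  0.225  0.087]
 [ 0.392  0.226  0.084]
 [ 0.389  0.226  0.085]
 [ 0.385  0.226  0.082]
 [ 0.382  0.226  0.086]
 [ 0.378  0.226  0.084]
 [ 0.375  0.226  0.085]
 [ 0.371  0.226  0.085]
 [ 0.368  0.226  0.083]
 [ 0.366  0.239 -0.005]]
[[ 0.392  0.26  -0.002]
 [ 0.392  0.257 -0.003]
 [ 0.392  0.253 -0.002]
 [ 0.392  0.249  0.002]
 [ 0.389  0.232  0.089]
 [ 0.389  0.229  0.087]
 [ 0.389  0.226  0.085]
 [ 0.388  0.222  0.089]
 [ 0.389  0.221  0.071]
 [ 0.391  0.227  0.002]
 [ 0.391  0.223  0.003]
 [ 0.391  0.219  0.001]
 [ 0.391  0.217 -0.006]]
```

```bash
cat >> h.py <<'E'
def plan(*wps):
    """wps: (x,y,z,heading of tool x in world, rad); print deltas for chained calls"""
    o=get_obs(); M=R.from_rotvec(o["tcp_rot"]).as_matrix(); P=np.array(o["tcp_pos"]); h=np.arctan2(M[1,0],M[0,0])
    print("now",P.round(4),"head",round(h,4))
    for x,y,z,hd in wps:
        c,s=np.cos(h),np.sin(h); B=np.array([[c,s,0],[s,-c,0],[0,0,-1]]) # rows: tool axes in world
        d=B@(np.array([x,y,z])-P); yw=(h-hd+np.pi)%(2*np.pi)-np.pi
        print("travel",(d*100).round(2).tolist(),"yaw",round(yw,3)," rows>=",int(np.ceil(max(np.linalg.norm(d)/.0417,abs(yw)/.125))))
        P=np.array([x,y,z]); h=hd
E
python3 - <<'E'
from h import *
p=snap("wrist"); print(np.round(p["tool_from_camera"],3),p["fx"],p["cx"],p["cy"])
plan((.45,-.24,.42,0),(.45,-.0,.42,0.035),(.37,.226,.2,.035))
E
```

```text
[[-0.    -0.965 -0.261  0.066]
 [ 1.    -0.     0.    -0.   ]
 [-0.    -0.261  0.965 -0.143]
 [ 0.     0.     0.     1.   ]] 294.45435848163504 279.6960125269626 211.12833946552186
now [ 0.1461 -0.5302  0.2313] head 0.2688
travel [37.01, -19.91, -18.87] yaw 0.269  rows>= 12
travel [0.0, -24.0, 0.0] yaw -0.035  rows>= 6
travel [-7.2, -22.87, 22.0] yaw 0.0  rows>= 8
```

Request:
{"name": "move_arm", "arguments": {"deltas": [{"gripper": 8.5,"travel": [37,-19.9,-18.9],"yaw": 0.269},{"gripper": 8.5,"travel": [37,-19.9,-18.9],"yaw": 0.269},{"gripper": 8.5,"travel": [37,-19.9,-18.9],"yaw": 0.269},{"gripper": 8.5,"travel": [37,-19.9,-18.9],"yaw": 0.269},{"gripper": 8.5,"travel": [37,-19.9,-18.9],"yaw": 0.269},{"gripper": 8.5,"travel": [37,-19.9,-18.9],"yaw": 0.269},{"gripper": 8.5,"travel": [37,-19.9,-18.9],"yaw": 0.269},{"gripper": 8.5,"travel": [37,-19.9,-18.9],"yaw": 0.269}], "grip_force": 30}}

```text
clock: 2.27
tcp_pos: [0.3663, -0.3192, 0.3688]
tcp_rot: [3.141, -0.001, 0.001]
force: [0.4, -1.1, -0.3]
grip_width: 0.085
gripper_force: 0.0
```

Request:
{"name": "move_arm", "arguments": {"deltas": [{"gripper": 8.5,"travel": [8.5,-7.9,-5],"yaw": 0},{"gripper": 8.5,"travel": [8.5,-7.9,-5],"yaw": 0},{"gripper": 8.5,"travel": [8.5,-7.9,-5],"yaw": 0},{"gripper": 8.5,"travel": [8.5,-7.9,-5],"yaw": 0},{"gripper": 8.5,"travel": [8.5,-7.9,-5],"yaw": 0},{"gripper": 8.5,"travel": [8.5,-7.9,-5],"yaw": 0}]}}

```text
clock: 2.77
tcp_pos: [0.4504, -0.2419, 0.4172]
tcp_rot: [-3.142, -0.001, 0.001]
force: [-0.6, -0.4, -0.2]
grip_width: 0.0849
gripper_force: 0.0
```

```bash
cat >> h.py <<'E'
def box(w,x0,x1,y0,y1,z0,z1): return (w[...,0]>x0)&(w[...,0]<x1)&(w[...,1]>y0)&(w[...,1]<y1)&(w[...,2]>z0)&(w[...,2]<z1)
def big(m):
    n,l,s,_=cv2.connectedComponentsWithStats(m.astype(np.uint8)); return l==1+np.argmax(s[1:,4])
E
python3 - <<'E'
from h import *
st()
p=snap("wrist","w1.png"); w=cloud(p); z=w[...,2]
np.savez("w1.npz",w=w,c=p["color"])
m=big(box(w,.38,.66,-.42,-.03,.007,.045)); r=cv2.minAreaRect(w[m][:,:2].astype(np.float32)*1000); print(r, m.sum())
b=box(w,.62,.72,-.42,-.03,.07,.12); f=np.polyfit(w[b][:,1],w[b][:,0],1); print("bar",b.sum(),f,np.nanmean(w[b],0),np.degrees(np.arctan(f[0])))
for t in("keeper_grip","keeper","rack"): print(t,[(np.round(d["xyz"],3).tolist(),round(d["conf"],2)) for d in search_frame(t,p)][:3])
E
```

```text
{'clock': 2.767, 'joint_pos': [-0.657, 0.21, 0.427, 1.788, -0.0, 2.484], 'tcp_pos': [0.45, -0.242, 0.417], 'tcp_rot': [-3.142, -0.001, 0.001], 'force': [-0.574, -0.431, -0.231], 'grip_width': 0.085, 'gripper_force': 0.0}
((529.6522216796875, -223.19573974609375), (345.8372802734375, 218.427978515625), 84.62763977050781) 22527
bar 2845 [0.09402307 0.67519555] [ 0.65336413 -0.23219214  0.10048214] 5.371334291432641
keeper_grip [([0.656, -0.234, 0.106], 0.97)]
keeper [([0.654, -0.229, 0.106], 0.74)]
rack [([0.551, -0.215, 0.013], 0.8)]
```

View pics/w1.png

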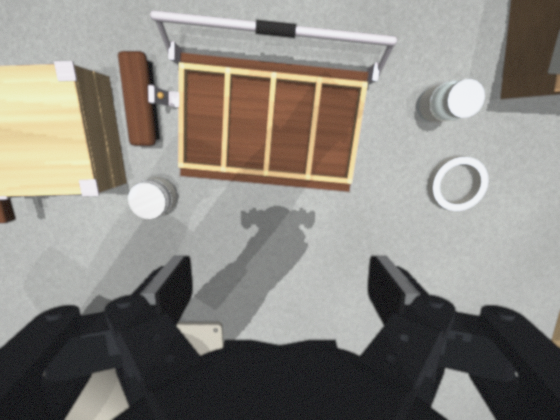

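The wrist view shows the rack clearly: four bays from (180,65) to (365,180), the keeper bar along the top with its sleeve at (276,28), and the catch at left (165,97). Now I'll fit the rack's pose.

```bash
python3 - <<'E'
import numpy as np,cv2
d=np.load("w1.npz"); w=d["w"]; c=d["c"].astype(int); z=w[...,2]
hsv=cv2.cvtColor(d["c"],cv2.COLOR_RGB2HSV)
m=(w[...,0]>.4)&(w[...,0]<.64)&(w[...,1]>-.42)&(w[...,1]<-.04)&(z>.02)&(z<.045)&(c[...,0]>170)&(c[...,0]-c[...,2]>50)
n,l,s,_=cv2.connectedComponentsWithStats(m.astype(np.uint8)); m=l==1+np.argmax(s[1:,4])
q=w[m][:,:2].astype(np.float32); r=cv2.minAreaRect(q*1000); print("walls",m.sum(),r,np.median(z[m]))
for a in(-5.37,r[2]-90):
    t=np.radians(a); X=q@[np.cos(t),np.sin(t)]; Y=q@[-np.sin(t),np.cos(t)]
    px=np.percentile(X,[.3,99.7]);py=np.percentile(Y,[.3,99.7]); cx,cy=px.mean(),py.mean()
    print(a,np.diff(px),np.diff(py),"center",cx*np.cos(t)-cy*np.sin(t),cx*np.sin(t)+cy*np.cos(t))
    h=np.histogram(Y-cy,bins=40,range=(-.165,.165))[0];print(h)
print("floor z",np.nanmedian(z[(w[...,0]>.5)&(w[...,0]<.54)&(w[...,1]>-.3)&(w[...,1]<-.15)&(z<.02)]))
# sleeve
b=(w[...,0]>.62)&(w[...,0]<.72)&(w[...,1]>-.42)&(w[...,1]<-.03)&(z>.07)&(z<.13)&(c.sum(-1)<200)
print("sleeve",b.sum(),np.nanmean(w[b],0),np.ptp(w[b],0))
E
```

```text
walls 4095 ((525.834228515625, -222.9217071533203), (312.9027404785156, 171.51429748535156), 84.62330627441406) 0.03211739219243931
-5.37 [0.17082312] [0.31065024] center 0.5257501523525976 -0.22353227540206938
[  0 390 114  50  52  48  54  47  53  47 334 203  47  54  47  53  49  50
  52 252 282  47  49  48  49  48  50  53 210 371  55  51  51  51  54  48
  59  96 426   1]
-5.3766937255859375 [0.17080641] [0.3106574] center 0.52575191928927 -0.22353396328569441
[  0 389 115  50  52  48  53  48  53  47 334 203  47  54  47  53  49  50
  52 252 282  47  49  48  49  48  50  53 210 371  55  51  51  51  54  48
  59  96 426   1]
floor z 0.012252125500619049
sleeve 448 [ 0.65290983 -0.23537204  0.10417675] [0.01820757 0.05246208 0.00907787]
```

Request:
{"name": "move_arm", "arguments": {"deltas": [{"gripper": 8.5,"travel": [-3.3,-27,5],"yaw": -0.037},{"gripper": 8.5,"travel": [-3.3,-27,5],"yaw": -0.037},{"gripper": 8.5,"travel": [-3.3,-27,5],"yaw": -0.037},{"gripper": 8.5,"travel": [-3.3,-27,5],"yaw": -0.037},{"gripper": 8.5,"travel": [-3.3,-27,5],"yaw": -0.037},{"gripper": 8.5,"travel": [-3.3,-27,5],"yaw": -0.037},{"gripper": 8.5,"travel": [-3.3,-27,5],"yaw": -0.037},{"gripper": 8.5,"travel": [-3.3,-27,5],"yaw": -0.037}]}}

```text
clock: 3.63
tcp_pos: [0.4157, 0.031, 0.3673]
tcp_rot: [-3.14, -0.061, 0.001]
force: [-0.3, -0.1, 1.0]
grip_width: 0.0847
gripper_force: 0.0
```

```bash
python3 - <<'E'
from h import *
p=snap("wrist"); w=cloud(p); z=w[...,2]; c=p["color"].astype(int)
m=big(box(w,.38,.68,.03,.45,.085,.115)); r=cv2.minAreaRect(w[m][:,:2].astype(np.float32)*1000); print(r, m.sum(),np.median(z[m]))
h=big(box(w,.34,.405,.15,.32,.06,.1)); print("handle",h.sum(),cv2.minAreaRect(w[h][:,:2].astype(np.float32)*1000),np.nanmedian(w[h],0))
plan((.383,.2265,.2,.037),(.383,.2265,.055,.037))
E
```

```text
((493.69244384765625, 234.5988006591797), (225.66822814941406, 368.85699462890625), 2.283963441848755) 40819 0.09913841455060912
handle 395 ((385.6452331542969, 229.9427490234375), (38.37177276611328, 15.855475425720215), 2.7198665142059326) [0.38658469 0.22606214 0.08414625]
now [0.4164 0.0293 0.3676] head 0.0392
travel [-2.56, -19.83, 16.76] yaw 0.002  rows>= 7
travel [0.0, 0.0, 14.5] yaw 0.0  rows>= 4
```

Request:
{"name": "move_arm", "arguments": {"deltas": [{"gripper": 8.5,"travel": [-2.6,-19.8,16.8],"yaw": 0},{"gripper": 8.5,"travel": [-2.6,-19.8,16.8],"yaw": 0},{"gripper": 8.5,"travel": [-2.6,-19.8,16.8],"yaw": 0},{"gripper": 8.5,"travel": [-2.6,-19.8,16.8],"yaw": 0},{"gripper": 8.5,"travel": [-2.6,-19.8,16.8],"yaw": 0},{"gripper": 6,"travel": [-2.6,-19.8,16.8],"yaw": 0},{"gripper": 5,"travel": [-2.6,-19.8,16.8],"yaw": 0},{"gripper": 5,"travel": [-2.6,-19.8,16.8],"yaw": 0}], "grip_force": 25}}

```text
clock: 4.35
tcp_pos: [0.3929, 0.1238, 0.2082]
tcp_rot: [-3.108, -0.125, 0.005]
force: [-0.7, -0.7, 0.1]
grip_width: 0.0512
gripper_force: 0.0
```

Request:
{"name": "move_arm", "arguments": {"deltas": [{"gripper": 5,"travel": [0,0,4],"yaw": 0},{"gripper": 5,"travel": [0,0,8],"yaw": 0},{"gripper": 5,"travel": [0,0,12],"yaw": 0},{"gripper": 5,"travel": [0,0,14.5],"yaw": 0},{"gripper": 5,"travel": [0,0,14.5],"yaw": 0}]}}

```text
clock: 4.77
tcp_pos: [0.3905, 0.1256, 0.0608]
tcp_rot: [-3.106, -0.129, 0.014]
force: [-0.5, -0.3, 0.0]
grip_width: 0.0502
gripper_force: 0.0
```

Request:
{"name": "move_arm", "arguments": {"deltas": [{"gripper": 1,"travel": [0,0,0],"yaw": 0},{"gripper": 1,"travel": [0,0,0],"yaw": 0},{"gripper": 1,"travel": [0,0,0],"yaw": 0},{"gripper": 1,"travel": [0,0,0],"yaw": 0},{"gripper": 1,"travel": [0,0,0],"yaw": 0},{"gripper": 1,"travel": [0,0,0],"yaw": 0}]}}

```text
clock: 5.27
tcp_pos: [0.3932, 0.127, 0.0652]
tcp_rot: [-3.105, -0.133, 0.001]
force: [-0.9, -0.5, -0.7]
grip_width: 0.0103
gripper_force: 0.0
```

```bash
python3 - <<'E'
from h import *
st(); o=get_obs(); P=np.array(o["tcp_pos"]); 
# arc: grasp point circle about hinge (tool x ~ chest x); dx along tool x, dz
hx=.6075-P[0]; hz=.046-(P[2]+.019); r=np.hypot(hx,hz); a0=np.arctan2(-hz,-hx); print("r",r,np.degrees(a0))
for k in range(0,17):
    th=1.85*k/16; a=a0-th; print(k,round(th,3),[round(100*(r*np.cos(a)+hx),1),round(-100*(r*np.sin(a)+hz),1)])
E
```

```text
{'clock': 5.267, 'joint_pos': [0.084, 0.148, -0.584, 0.838, 0.033, 3.141], 'tcp_pos': [0.393, 0.127, 0.065], 'tcp_rot': [-3.105, -0.133, 0.001], 'force': [-0.857, -0.532, -0.729], 'grip_width': 0.01, 'gripper_force': 0.0}
r 0.21765981355779862 169.8805028649658
0 0.0 [np.float64(0.0), np.float64(-0.0)]
1 0.116 [np.float64(0.6), np.float64(-2.4)]
2 0.231 [np.float64(1.4), np.float64(-4.8)]
3 0.347 [np.float64(2.6), np.float64(-7.1)]
4 0.463 [np.float64(4.0), np.float64(-9.2)]
5 0.578 [np.float64(5.6), np.float64(-11.1)]
6 0.694 [np.float64(7.4), np.float64(-12.8)]
7 0.809 [np.float64(9.4), np.float64(-14.3)]
8 0.925 [np.float64(11.6), np.float64(-15.6)]
9 1.041 [np.float64(13.9), np.float64(-16.6)]
10 1.156 [np.float64(16.3), np.float64(-17.3)]
11 1.272 [np.float64(18.8), np.float64(-17.8)]
12 1.388 [np.float64(21.3), np.float64(-17.9)]
13 1.503 [np.float64(23.8), np.float64(-17.8)]
14 1.619 [np.float64(26.3), np.float64(-17.4)]
15 1.734 [np.float64(28.7), np.float64(-16.7)]
16 1.85 [np.float64(31.0), np.float64(-15.7)]
```

Request:
{"name": "move_arm", "arguments": {"deltas": [{"gripper": 5,"travel": [0,0,-4],"yaw": 0},{"gripper": 5,"travel": [0,0,-8],"yaw": -0.12},{"gripper": 5,"travel": [0,0,-12],"yaw": -0.24},{"gripper": 5,"travel": [0,0,-15],"yaw": -0.36},{"gripper": 5,"travel": [0,0,-15],"yaw": -0.48},{"gripper": 5,"travel": [0,0,-15],"yaw": -0.6},{"gripper": 5,"travel": [0,0,-15],"yaw": -0.72},{"gripper": 5,"travel": [0,0,-15],"yaw": -0.84}]}}

```text
clock: 5.93
tcp_pos: [0.3933, 0.122, 0.2149]
tcp_rot: [-2.779, -1.397, -0.02]
force: [0.5, 0.6, 0.3]
grip_width: 0.05
gripper_force: 0.0
```

Request:
{"name": "move_arm", "arguments": {"deltas": [{"gripper": 5,"travel": [0,0,0],"yaw": -1},{"gripper": 5,"travel": [0,0,0],"yaw": -1},{"gripper": 5,"travel": [0,0,0],"yaw": -1},{"gripper": 5,"travel": [0,0,0],"yaw": -1},{"gripper": 5,"travel": [0,0,0],"yaw": -1},{"gripper": 5,"travel": [0,0,0],"yaw": -1},{"gripper": 5,"travel": [0,0,0],"yaw": -1},{"gripper": 5,"travel": [0,0,0],"yaw": -1}]}}

```text
clock: 6.6
tcp_pos: [0.3932, 0.122, 0.2147]
tcp_rot: [-1.774, -2.566, -0.04]
force: [-1.4, -0.2, -0.4]
grip_width: 0.0498
gripper_force: 0.0
```

Request:
{"name": "move_arm", "arguments": {"deltas": [{"gripper": 5,"travel": [0,0,0],"yaw": -1},{"gripper": 5,"travel": [0,0,0],"yaw": -1},{"gripper": 5,"travel": [0,0,0],"yaw": -1},{"gripper": 5,"travel": [0,0,0],"yaw": -1},{"gripper": 5,"travel": [0,0,0],"yaw": -1},{"gripper": 5,"travel": [0,0,0],"yaw": -1},{"gripper": 5,"travel": [0,0,0],"yaw": -1},{"gripper": 5,"travel": [0,0,0],"yaw": -1}]}}

```text
clock: 7.27
tcp_pos: [0.3932, 0.122, 0.2147]
tcp_rot: [-0.328, -3.117, -0.051]
force: [0.5, -0.6, 0.3]
grip_width: 0.05
gripper_force: 0.0
```

```bash
python3 - <<'E'
from h import *
st(); plan((.383,.2265,.2,np.pi+.04),(.383,.2265,.055,np.pi+.04))
E
```

```text
{'clock': 7.267, 'joint_pos': [0.072, 0.025, -0.304, 1.242, 0.033, 0.282], 'tcp_pos': [0.393, 0.122, 0.215], 'tcp_rot': [-0.328, -3.117, -0.051], 'force': [0.486, -0.55, 0.296], 'grip_width': 0.05, 'gripper_force': 0.0}
now [0.3932 0.122  0.2147] head 2.9319
travel [3.17, 10.01, 1.47] yaw -0.25  rows>= 3
travel [0.0, 0.0, 14.5] yaw 0.0  rows>= 4
```

```bash
python3 - <<'E'
s=open('h.py').read()
a=s.index("def plan"); b=s.index("def box")
new='''def plan(*wps):
    """wps: (x,y,z,heading of tool x in world, rad); print deltas for chained calls"""
    o=get_obs(); M=R.from_rotvec(o["tcp_rot"]).as_matrix(); P=np.array(o["tcp_pos"])
    print("now",P.round(4),"head",round(np.arctan2(M[1,0],M[0,0]),4),"zaxis",M[:,2].round(4))
    for x,y,z,hd in wps:
        h=np.arctan2(M[1,0],M[0,0]); d=M.T@(np.array([x,y,z])-P); yw=(h-hd+np.pi)%(2*np.pi)-np.pi
        print("travel",(d*100).round(2).tolist(),"yaw",round(yw,3)," rows>=",int(np.ceil(max(np.linalg.norm(d)/.0417,abs(yw)/.125))))
        P=np.array([x,y,z]); M=M@R.from_rotvec([0,0,yw]).as_matrix()
'''
open('h.py','w').write(s[:a]+new+s[b:])
E
python3 - <<'E'
from h import *
plan((.383,.2265,.2,np.pi+.04),(.383,.2265,.055,np.pi+.04))
E
```

```text
now [0.3932 0.122  0.2147] head 2.9319 zaxis [-0.003   0.0331 -0.9994]
travel [3.16, 9.95, 1.82] yaw -0.25  rows>= 3
travel [-0.02, -0.48, 14.49] yaw -0.0  rows>= 4
```

Request:
{"name": "move_arm", "arguments": {"deltas": [{"gripper": 5,"travel": [3.2,9.9,1.8],"yaw": -0.25},{"gripper": 5,"travel": [3.2,9.9,1.8],"yaw": -0.25},{"gripper": 5,"travel": [3.2,9.9,1.8],"yaw": -0.25},{"gripper": 5,"travel": [3.2,9.9,1.8],"yaw": -0.25},{"gripper": 5,"travel": [3.2,9.9,1.8],"yaw": -0.25},{"gripper": 5,"travel": [3.2,9.9,1.8],"yaw": -0.25}]}}

```text
clock: 7.77
tcp_pos: [0.3831, 0.2259, 0.2]
tcp_rot: [0.054, -3.138, -0.052]
force: [-0.1, 0.1, 0.7]
grip_width: 0.0503
gripper_force: 0.0
```

```bash
python3 - <<'E'
from h import *
plan((.383,.2265,.055,np.pi+.04))
E
```

```text
now [0.3831 0.2259 0.2   ] head -3.1074 zaxis [-0.0034  0.0329 -0.9995]
travel [-0.02, -0.42, 14.5] yaw -0.006  rows>= 4
```

Request:
{"name": "move_arm", "arguments": {"deltas": [{"gripper": 5,"travel": [0,-0.1,4],"yaw": 0},{"gripper": 5,"travel": [0,-0.2,8],"yaw": 0},{"gripper": 5,"travel": [0,-0.3,11.5],"yaw": 0},{"gripper": 5,"travel": [0,-0.4,14.5],"yaw": 0},{"gripper": 5,"travel": [0,-0.4,14.5],"yaw": 0},{"gripper": 5,"travel": [0,-0.4,14.5],"yaw": 0}]}}

```text
clock: 8.27
tcp_pos: [0.3825, 0.2258, 0.0548]
tcp_rot: [0.05, -3.136, -0.051]
force: [0.1, -0.6, 0.8]
grip_width: 0.0501
gripper_force: 0.0
```

Request:
{"name": "move_arm", "arguments": {"deltas": [{"gripper": 1,"travel": [0,0,0],"yaw": 0},{"gripper": 1,"travel": [0,0,0],"yaw": 0},{"gripper": 1,"travel": [0,0,0],"yaw": 0},{"gripper": 1,"travel": [0,0,0],"yaw": 0},{"gripper": 1,"travel": [0,0,0],"yaw": 0},{"gripper": 1,"travel": [0,0,0],"yaw": 0}]}}

```text
clock: 8.77
tcp_pos: [0.3843, 0.2308, 0.0573]
tcp_rot: [-0.057, 3.139, 0.067]
force: [-1.8, 22.9, 2.0]
grip_width: 0.0159
gripper_force: 26.9
```

```bash
python3 - <<'E'
from h import *
st(); o=get_obs(); P=np.array(o["tcp_pos"]); M=R.from_rotvec(o["tcp_rot"]).as_matrix()
ux=np.array([np.cos(.04),np.sin(.04),0]); H=np.array([.6073,.2353,.046]); g=P-.019*M[:,2]
hx=(H-g)@ux; hz=.046-g[2]; r=np.hypot(hx,hz); a0=np.arctan2(-hz,-hx); print("r",r,np.degrees(a0))
for k in range(1,25):
    th=1.85*k/24; a=a0-th; d=(r*np.cos(a)+hx)*ux+np.array([0,0,r*np.sin(a)+hz]); print(k,round(th,2),(M.T@d*100).round(1).tolist())
E
```

```text
{'clock': 8.767, 'joint_pos': [0.326, 0.203, -0.536, 0.818, 0.04, 0.29], 'tcp_pos': [0.384, 0.231, 0.057], 'tcp_rot': [-0.057, 3.139, 0.067], 'force': [-1.777, 22.923, 2.0], 'grip_width': 0.016, 'gripper_force': 26.875}
r 0.22511279910007398 172.26432438318935
1 0.08 [-0.3, 0.1, -1.7]
2 0.15 [-0.7, 0.1, -3.4]
3 0.23 [-1.3, 0.2, -5.0]
4 0.31 [-2.0, 0.3, -6.6]
5 0.39 [-2.8, 0.4, -8.2]
6 0.46 [-3.7, 0.4, -9.6]
7 0.54 [-4.7, 0.5, -11.0]
8 0.62 [-5.9, 0.5, -12.3]
9 0.69 [-7.1, 0.6, -13.5]
10 0.77 [-8.4, 0.7, -14.7]
11 0.85 [-9.8, 0.7, -15.7]
12 0.93 [-11.3, 0.7, -16.6]
13 1.0 [-12.9, 0.8, -17.4]
14 1.08 [-14.5, 0.8, -18.0]
15 1.16 [-16.1, 0.9, -18.6]
16 1.23 [-17.8, 0.9, -19.0]
17 1.31 [-19.5, 0.9, -19.2]
18 1.39 [-21.3, 0.9, -19.4]
19 1.46 [-23.0, 0.9, -19.4]
20 1.54 [-24.7, 0.9, -19.3]
21 1.62 [-26.4, 0.9, -19.0]
22 1.7 [-28.1, 0.9, -18.7]
23 1.77 [-29.8, 0.9, -18.1]
24 1.85 [-31.4, 0.9, -17.5]
```

Request:
{"name": "move_arm", "arguments": {"deltas": [{"gripper": 1,"travel": [-0.2,0.5,-0.2],"yaw": 0},{"gripper": 1,"travel": [-0.3,0.6,-1.0],"yaw": 0},{"gripper": 1,"travel": [-0.5,0.6,-1.9],"yaw": 0},{"gripper": 1,"travel": [-0.8,0.6,-2.7],"yaw": 0},{"gripper": 1,"travel": [-1.1,0.7,-3.6],"yaw": 0},{"gripper": 1,"travel": [-1.5,0.7,-4.4],"yaw": 0},{"gripper": 1,"travel": [-1.5,0.7,-4.4],"yaw": 0},{"gripper": 1,"travel": [-1.5,0.7,-4.4],"yaw": 0}]}}

```text
clock: 9.43
tcp_pos: [0.3954, 0.2314, 0.0997]
tcp_rot: [0.052, -3.134, -0.047]
force: [-9.5, -5.9, 1.0]
grip_width: 0.0158
gripper_force: 26.9
```

```bash
python3 - <<'E'
from h import *
st(); o=get_obs(); P=np.array(o["tcp_pos"]); M=R.from_rotvec(o["tcp_rot"]).as_matrix()
ux=np.array([np.cos(.04),np.sin(.04),0]); H=np.array([.6073,.2353,.046]); g=P-.019*M[:,2]
hx=(H-g)@ux; hz=.046-g[2]; r=np.hypot(hx,hz); a0=np.arctan2(-hz,-hx); print("r",r,np.degrees(a0))
for k in range(1,25):
    th=1.6*k/24; a=a0-th; d=(r*np.cos(a)+hx)*ux+np.array([0,0,r*np.sin(a)+hz]); print(k,round(th,2),(M.T@d*100).round(1).tolist())
E
```

```text
{'clock': 9.433, 'joint_pos': [0.326, 0.181, -0.436, 0.951, 0.031, 0.293], 'tcp_pos': [0.395, 0.231, 0.1], 'tcp_rot': [0.052, -3.134, -0.047], 'force': [-9.452, -5.854, 0.962], 'grip_width': 0.016, 'gripper_force': 26.889}
r 0.22386655213701465 161.0494652364898
1 0.07 [-0.5, 0.0, -1.4]
2 0.13 [-1.1, 0.1, -2.8]
3 0.2 [-1.8, 0.1, -4.1]
4 0.27 [-2.6, 0.2, -5.3]
5 0.33 [-3.5, 0.2, -6.5]
6 0.4 [-4.5, 0.3, -7.7]
7 0.47 [-5.5, 0.3, -8.8]
8 0.53 [-6.6, 0.3, -9.8]
9 0.6 [-7.7, 0.4, -10.7]
10 0.67 [-9.0, 0.4, -11.6]
11 0.73 [-10.2, 0.4, -12.4]
12 0.8 [-11.6, 0.5, -13.0]
13 0.87 [-12.9, 0.5, -13.6]
14 0.93 [-14.3, 0.5, -14.1]
15 1.0 [-15.8, 0.5, -14.6]
16 1.07 [-17.2, 0.6, -14.9]
17 1.13 [-18.7, 0.6, -15.1]
18 1.2 [-20.2, 0.6, -15.2]
19 1.27 [-21.7, 0.6, -15.2]
20 1.33 [-23.2, 0.6, -15.1]
21 1.4 [-24.7, 0.6, -15.0]
22 1.47 [-26.1, 0.6, -14.7]
23 1.53 [-27.6, 0.6, -14.3]
24 1.6 [-29.0, 0.6, -13.8]
```

Request:
{"name": "move_arm", "arguments": {"deltas": [{"gripper": 1,"travel": [-0.4,0,-1.4],"yaw": 0},{"gripper": 1,"travel": [-1.0,0,-2.8],"yaw": 0},{"gripper": 1,"travel": [-1.6,0.1,-4.1],"yaw": 0},{"gripper": 1,"travel": [-2.4,0.1,-5.3],"yaw": 0},{"gripper": 1,"travel": [-3.3,0.2,-6.5],"yaw": 0},{"gripper": 1,"travel": [-4.3,0.2,-7.7],"yaw": 0},{"gripper": 1,"travel": [-5.3,0.2,-8.8],"yaw": 0},{"gripper": 1,"travel": [-6.4,0.3,-9.8],"yaw": 0}]}}

```text
clock: 10.1
tcp_pos: [0.4623, 0.2335, 0.1986]
tcp_rot: [0.051, -3.139, -0.048]
force: [3.1, -7.1, -6.9]
grip_width: 0.0158
gripper_force: 31.4
```

Request:
{"name": "move_arm", "arguments": {"deltas": [{"gripper": 1,"travel": [-1.1,0,-0.9],"yaw": 0},{"gripper": 1,"travel": [-2.4,0,-1.8],"yaw": 0},{"gripper": 1,"travel": [-3.6,0,-2.6],"yaw": 0},{"gripper": 1,"travel": [-5.0,0.1,-3.2],"yaw": 0},{"gripper": 1,"travel": [-6.3,0.1,-3.8],"yaw": 0},{"gripper": 1,"travel": [-7.7,0.1,-4.3],"yaw": 0},{"gripper": 1,"travel": [-9.2,0.1,-4.8],"yaw": 0},{"gripper": 1,"travel": [-9.2,0.1,-4.8],"yaw": 0}]}}

```text
clock: 10.77
tcp_pos: [0.556, 0.2364, 0.246]
tcp_rot: [0.051, -3.14, -0.05]
force: [-1.3, -3.4, 2.3]
grip_width: 0.0156
gripper_force: 38.0
```

```bash
python3 - <<'E'
from h import *
st(); o=get_obs(); P=np.array(o["tcp_pos"]); M=R.from_rotvec(o["tcp_rot"]).as_matrix()
ux=np.array([np.cos(.04),np.sin(.04),0]); H=np.array([.6073,.2353,.046]); g=P-.019*M[:,2]
hx=(H-g)@ux; hz=.046-g[2]; r=np.hypot(hx,hz); a0=np.arctan2(-hz,-hx); print("r",r,"theta",np.radians(172.9)-a0)
for k in range(1,17):
    th=1.85-(np.radians(172.9)-a0); th=th*k/16; a=a0-th; d=(r*np.cos(a)+hx)*ux+np.array([0,0,r*np.sin(a)+hz]); print(k,round(th,2),(M.T@d*100).round(1).tolist())
E
```

```text
{'clock': 10.767, 'joint_pos': [0.248, 0.343, 0.18, 1.401, 0.031, 0.216], 'tcp_pos': [0.556, 0.236, 0.246], 'tcp_rot': [0.051, -3.14, -0.05], 'force': [-1.341, -3.36, 2.333], 'grip_width': 0.016, 'gripper_force': 38.036}
r 0.2249047091444063 theta 1.2170951800953644
1 0.04 [-0.9, 0.0, -0.2]
2 0.08 [-1.7, 0.0, -0.3]
3 0.12 [-2.6, 0.0, -0.5]
4 0.16 [-3.5, 0.0, -0.5]
5 0.2 [-4.4, 0.1, -0.6]
6 0.24 [-5.3, 0.1, -0.6]
7 0.28 [-6.2, 0.1, -0.6]
8 0.32 [-7.1, 0.1, -0.5]
9 0.36 [-8.0, 0.1, -0.4]
10 0.4 [-8.8, 0.1, -0.3]
11 0.44 [-9.7, 0.1, -0.1]
12 0.47 [-10.6, 0.1, 0.1]
13 0.51 [-11.4, 0.1, 0.3]
14 0.55 [-12.3, 0.1, 0.6]
15 0.59 [-13.1, 0.1, 0.9]
16 0.63 [-13.9, 0.1, 1.2]
```

Request:
{"name": "move_arm", "arguments": {"deltas": [{"gripper": 1,"travel": [-1.7,0,-0.3],"yaw": 0},{"gripper": 1,"travel": [-3.5,0,-0.5],"yaw": 0},{"gripper": 1,"travel": [-5.3,0.1,-0.6],"yaw": 0},{"gripper": 1,"travel": [-7.1,0.1,-0.5],"yaw": 0},{"gripper": 1,"travel": [-8.8,0.1,-0.3],"yaw": 0},{"gripper": 1,"travel": [-10.6,0.1,0.1],"yaw": 0},{"gripper": 1,"travel": [-12.3,0.1,0.6],"yaw": 0},{"gripper": 1,"travel": [-12.7,0.1,0.7],"yaw": 0}]}}

```text
clock: 11.43
tcp_pos: [0.6831, 0.2405, 0.2382]
tcp_rot: [-0.05, 3.141, 0.047]
force: [-0.3, -8.9, 3.3]
grip_width: 0.0158
gripper_force: 36.6
```

Request:
{"name": "move_arm", "arguments": {"deltas": [{"gripper": 1,"travel": [-0.4,0,0.2],"yaw": 0},{"gripper": 1,"travel": [-0.8,0,0.4],"yaw": 0},{"gripper": 1,"travel": [-1.0,0,0.4],"yaw": 0}]}}

```text
clock: 11.68
tcp_pos: [0.6913, 0.2408, 0.2349]
tcp_rot: [0.05, -3.14, -0.046]
force: [-0.6, -10.6, 0.4]
grip_width: 0.0158
gripper_force: 35.6
```

```bash
python3 - <<'E'
from h import *
st(); o=get_obs(); P=np.array(o["tcp_pos"]); M=R.from_rotvec(o["tcp_rot"]).as_matrix()
ux=np.array([np.cos(.04),np.sin(.04),0]); H=np.array([.6073,.2353,.046]); g=P-.019*M[:,2]
hx=(H-g)@ux; hz=.046-g[2]; r=np.hypot(hx,hz); a0=np.arctan2(-hz,-hx); print("r",r,"theta",np.radians(172.9)-a0)
E
```

```text
{'clock': 11.683, 'joint_pos': [0.209, 0.59, 0.561, 1.537, 0.029, 0.177], 'tcp_pos': [0.691, 0.241, 0.235], 'tcp_rot': [0.05, -3.14, -0.046], 'force': [-0.588, -10.591, 0.415], 'grip_width': 0.016, 'gripper_force': 35.633}
r 0.22429825611536008 theta 1.8313701479184723
```

Request:
{"name": "move_arm", "arguments": {"deltas": [{"gripper": 5,"travel": [0,0,0],"yaw": 0},{"gripper": 5,"travel": [0,0,0],"yaw": 0},{"gripper": 5,"travel": [0,0,0],"yaw": 0},{"gripper": 5,"travel": [0,0,0],"yaw": 0},{"gripper": 5,"travel": [0,0,-3],"yaw": 0},{"gripper": 5,"travel": [2,0,-6],"yaw": 0},{"gripper": 5,"travel": [4,0,-8],"yaw": 0},{"gripper": 5,"travel": [7,0,-10],"yaw": 0}]}}

```text
clock: 12.35
tcp_pos: [0.6215, 0.2377, 0.3339]
tcp_rot: [0.052, -3.138, -0.053]
force: [1.2, 0.2, -0.1]
grip_width: 0.05
gripper_force: 0.0
```

Request:
{"name": "move_arm", "arguments": {"deltas": [{"gripper": 8.5,"travel": [33,0,-8],"yaw": 0},{"gripper": 8.5,"travel": [33,0,-8],"yaw": 0},{"gripper": 8.5,"travel": [33,0,-8],"yaw": 0},{"gripper": 8.5,"travel": [33,0,-8],"yaw": 0},{"gripper": 8.5,"travel": [33,0,-8],"yaw": 0},{"gripper": 8.5,"travel": [33,0,-8],"yaw": 0},{"gripper": 8.5,"travel": [33,0,-8],"yaw": 0},{"gripper": 8.5,"travel": [33,0,-8],"yaw": 0}]}}

```text
clock: 13.02
tcp_pos: [0.2953, 0.2238, 0.4134]
tcp_rot: [0.053, -3.139, -0.053]
force: [0.5, -0.2, 1.3]
grip_width: 0.0847
gripper_force: 0.0
```

```bash
python3 - <<'E'
from h import *
st()
p=snap("wrist","w2.png"); q=snap("top"); 
for n,p in(("w",p),("t",q)):
    w=cloud(p); np.savez(n+"2.npz",w=w,c=p["color"])
    for t in ("last1","last1_toe","lid","lid_handle"): print(n,t,[(np.round(d["xyz"],3).tolist(),round(d["conf"],2)) for d in search_frame(t,p)][:6])
m=box(w,.6,.8,.03,.45,.06,.28); print("lid top z",np.nanpercentile(w[m],[1,50,99],axis=0).round(3))
E
```

```text
{'clock': 13.017, 'joint_pos': [0.394, -0.056, 0.119, 1.736, 0.032, 0.361], 'tcp_pos': [0.295, 0.224, 0.413], 'tcp_rot': [0.053, -3.139, -0.053], 'force': [0.548, -0.204, 1.325], 'grip_width': 0.085, 'gripper_force': 0.0}
w last1 [([0.486, 0.134, 0.033], 0.78), ([0.392, 0.002, 0.06], 0.69), ([0.489, 0.197, 0.032], 0.59)]
w last1_toe []
w lid [([0.623, 0.248, 0.052], 0.92)]
w lid_handle [([0.626, 0.246, 0.05], 0.91)]
t last1 [([0.51, 0.188, 0.037], 0.94), ([0.513, 0.125, 0.034], 0.86)]
t last1_toe [([0.605, 0.255, 0.047], 0.31)]
t lid [([0.663, 0.24, 0.112], 0.84), ([0.656, -0.233, 0.103], 0.48)]
t lid_handle [([0.662, 0.242, 0.112], 0.68), ([0.4, -0.009, 0.058], 0.38)]
lid top z [[0.62  0.057 0.063]
 [0.672 0.24  0.216]
 [0.71  0.414 0.265]]
```

View pics/w2.png

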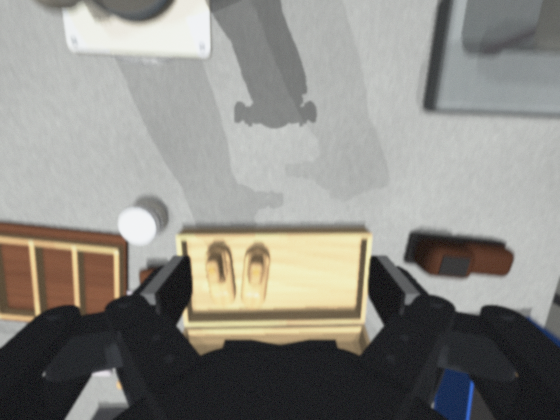

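The view shows the lid open and only two lasts, at (218,275) and (255,277). Their heel blocks are on the near side and the toes point to +x; the rest of the chest is empty.

```bash
cat > lasts.py <<'E'
from h import *
def blocks(w,x0=.40,x1=.62,y0=.05,y1=.42,zf=.008,lo=.045):
    m=box(w,x0,x1,y0,y1,zf+lo,zf+.09); n,l,s,_=cv2.connectedComponentsWithStats(m.astype(np.uint8))
    for i in range(1,n):
        if s[i,4]<15: continue
        q=w[l==i]; r=cv2.minAreaRect(q[:,:2].astype(np.float32)*1000)
        # sole: points around at toe height
        c=np.array(r[0])/1000; so=box(w,c[0]-.13,c[0]+.13,c[1]-.13,c[1]+.13,zf+.017,zf+.032)
        print("block",s[i,4],np.round(r[0],1),np.round(r[1],1),round(r[2],1),"top",np.percentile(q[:,2],90).round(3))
    m=box(w,x0+.01,x1-.015,y0,y1,zf+.012,zf+.09); n,l,s,_=cv2.connectedComponentsWithStats(m.astype(np.uint8))
    for i in range(1,n):
        if s[i,4]<60: continue
        q=w[l==i]; r=cv2.minAreaRect(q[:,:2].astype(np.float32)*1000)
        print("body",s[i,4],np.round(r[0],1),np.round(r[1],1),round(r[2],1))
if __name__=="__main__":
    for n in "wt":
        print(n); blocks(np.load(n+"2.npz")["w"])
E
python3 lasts.py
```

```text
w
block 440 [477.7 123.2] [50.4 24.7] 6.1 top 0.087
block 380 [477.5 198.2] [23.9 44.4] 85.1 top 0.087
block 109 [607.2 407.8] [20.2 16.7] 46.2 top 0.084
block 15 [614.5 110.4] [ 5.1 18.2] 6.6 top 0.055
block 27 [611.7 217.6] [ 7.2 31.6] 2.3 top 0.055
block 21 [609.7 304.1] [ 5.8 26.3] 0.7 top 0.055
block 24 [616.   64.2] [ 5.8 12.6] 11.1 top 0.061
block 15 [615.8  82.4] [ 5.7 15.1] 4.8 top 0.054
body 4384 [512.4 233.7] [195.1 360.8] 1.7
body 1475 [511.3 126.9] [127.7  50.1] 5.6
body 1403 [514.7 194.7] [ 49.8 128.6] 84.8
t
block 34 [610.8 401.3] [30.5 15.4] 86.9 top 0.082
block 101 [484.7 194. ] [24.9 56.7] 79.3 top 0.089
block 99 [480.3 121.2] [54.8 23.8] 5.2 top 0.089
body 836 [512.2 232.3] [193.5 361. ] 1.6
body 448 [515.3 192.8] [ 50.5 129.2] 84.7
body 444 [513.1 124.6] [130.6  50. ] 5.1
```

```bash
python3 - <<'E'
from h import *
plan((.4745,.1225,.16,np.pi+.095),(.4745,.1225,.05,np.pi+.095))
E
```

```text
now [0.2986 0.2242 0.412 ] head -3.1086 zaxis [-0.0052  0.0324 -0.9995]
travel [-17.35, -11.55, 24.76] yaw -0.062  rows>= 8
travel [-0.02, -0.36, 10.99] yaw -0.0  rows>= 3
```

Request:
{"name": "move_arm", "arguments": {"deltas": [{"gripper": 8.5,"travel": [-17.4,-11.6,22.8],"yaw": -0.062},{"gripper": 8.5,"travel": [-17.4,-11.6,22.8],"yaw": -0.062},{"gripper": 8.5,"travel": [-17.4,-11.6,22.8],"yaw": -0.062},{"gripper": 6,"travel": [-17.4,-11.6,22.8],"yaw": -0.062},{"gripper": 5,"travel": [-17.4,-11.6,22.8],"yaw": -0.062},{"gripper": 5,"travel": [-17.4,-11.6,22.8],"yaw": -0.062},{"gripper": 5,"travel": [-17.4,-11.6,22.8],"yaw": -0.062},{"gripper": 5,"travel": [-17.4,-11.6,22.8],"yaw": -0.062}], "grip_force": 60}}

```text
clock: 14.18
tcp_pos: [0.476, 0.1196, 0.1757]
tcp_rot: [0.146, -3.13, -0.051]
force: [-0.5, -0.1, 0.0]
grip_width: 0.0502
gripper_force: 0.0
```

Request:
{"name": "move_arm", "arguments": {"deltas": [{"gripper": 5,"travel": [0,0,0],"yaw": 0},{"gripper": 5,"travel": [0,0,0],"yaw": 0},{"gripper": 5,"travel": [0,0,0],"yaw": 0}]}}

```text
clock: 14.43
tcp_pos: [0.4748, 0.1218, 0.1811]
tcp_rot: [0.15, -3.135, -0.052]
force: [-0.2, -0.4, -0.6]
grip_width: 0.0502
gripper_force: 0.0
```

```bash
python3 - <<'E'
from h import *
from lasts import blocks
plan((.4745,.1225,.05,np.pi+.095)); st()
p=snap("top"); blocks(cloud(p)); p=snap("wrist","w3.png"); blocks(cloud(p))
E
```

```text
now [0.4748 0.1218 0.1811] head -3.0462 zaxis [-0.0037  0.0333 -0.9994]
travel [0.02, -0.37, 13.1] yaw 0.0  rows>= 4
{'clock': 14.433, 'joint_pos': [0.059, 0.177, -0.217, 1.179, 0.033, -0.036], 'tcp_pos': [0.475, 0.122, 0.181], 'tcp_rot': [0.15, -3.135, -0.052], 'force': [-0.238, -0.409, -0.613], 'grip_width': 0.05, 'gripper_force': 0.0}
block 25 [610.1 408. ] [16.4 11.9] 29.5 top 0.091
block 20 [611.2 283.8] [10.4 36.9] 4.2 top 0.058
block 17 [610.3 348.7] [12.1 30.3] 0.1 top 0.059
body 156 [512.7  69.5] [183.8  40.1] 3.4
body 477 [509.  330.5] [193.2 166.7] 0.9
block 1434 [475.2 122.9] [44.8 23.4] 5.8 top 0.087
block 1780 [482.5 196.8] [22.6 54.3] 85.5 top 0.087
block 16 [616.3  90.8] [6.4 6.3] 83.5 top 0.054
block 20 [613.6 106.5] [ 3.9 11.6] 1.8 top 0.054
block 28 [614.4 120.9] [ 5.2 12.8] 2.8 top 0.054
block 21 [612.9 136.3] [ 3. 14.] 9.4 top 0.054
block 18 [612.6 149.2] [7.2 3.6] 79.4 top 0.054
block 37 [611.8 165.3] [ 4.5 22.4] 4.5 top 0.054
block 16 [611.3 184.3] [3.2 8.9] 5.3 top 0.054
block 18 [605.1 399.3] [3.2 9.9] 1.0 top 0.054
block 319 [608.2 413. ] [12.3 10.4] 2.3 top 0.081
body 9429 [511.1 235.3] [190.9 361.6] 1.7
body 4964 [511.4 126.6] [126.8  49.5] 6.6
body 4337 [514.1 194.5] [ 49.3 127.5] 85.0
body 1805 [602.4 141. ] [  6.6 127.1] 0.9
body 188 [603.1 402.6] [ 3.9 30.8] 0.7
```

Block A is confirmed at (0.475, 0.1225), so I'll descend and grip it.

Request:
{"name": "move_arm", "arguments": {"deltas": [{"gripper": 5,"travel": [0,-0.1,4],"yaw": 0},{"gripper": 5,"travel": [0,-0.2,8],"yaw": 0},{"gripper": 5,"travel": [0,-0.3,11],"yaw": 0},{"gripper": 5,"travel": [0,-0.3,13.1],"yaw": 0},{"gripper": 5,"travel": [0,-0.3,13.1],"yaw": 0},{"gripper": 5,"travel": [0,-0.3,13.1],"yaw": 0}]}}

```text
clock: 15.03
tcp_pos: [0.4744, 0.1235, 0.0503]
tcp_rot: [0.151, -3.135, -0.052]
force: [0.3, 0.4, -0.2]
grip_width: 0.0501
gripper_force: 0.0
```

Request:
{"name": "move_arm", "arguments": {"deltas": [{"gripper": 2,"travel": [0,0,0],"yaw": 0},{"gripper": 2,"travel": [0,0,0],"yaw": 0},{"gripper": 2,"travel": [0,0,0],"yaw": 0},{"gripper": 2,"travel": [0,0,0],"yaw": 0},{"gripper": 2,"travel": [0,0,0],"yaw": 0},{"gripper": 2,"travel": [0,0,-0.5],"yaw": 0},{"gripper": 2,"travel": [0,0,-1],"yaw": 0},{"gripper": 2,"travel": [0,0,-1],"yaw": 0}]}}

```text
clock: 15.7
tcp_pos: [0.4753, 0.1227, 0.061]
tcp_rot: [0.15, -3.138, -0.052]
force: [0.3, -0.6, -3.8]
grip_width: 0.0234
gripper_force: 59.0
```

```bash
python3 - <<'E'
from h import *
st()
plan((.4745,.1225,.22,np.pi+.095),(.4848,-.2577,.22,np.pi-.0938),(.4848,-.2577,.058,np.pi-.0938))
E
```

```text
{'clock': 15.7, 'joint_pos': [0.061, 0.273, -0.425, 0.873, 0.033, -0.034], 'tcp_pos': [0.475, 0.123, 0.061], 'tcp_rot': [0.15, -3.138, -0.052], 'force': [0.289, -0.562, -3.813], 'grip_width': 0.023, 'gripper_force': 58.979}
now [0.4753 0.1227 0.061 ] head -3.046 zaxis [-0.0016  0.0333 -0.9994]
travel [0.05, 0.52, -15.89] yaw 0.001  rows>= 4
travel [2.58, -37.93, -1.27] yaw 0.189  rows>= 10
travel [-0.08, -0.53, 16.19] yaw 0.0  rows>= 4
```

Request:
{"name": "move_arm", "arguments": {"deltas": [{"gripper": 2,"travel": [0,0.1,-4],"yaw": 0},{"gripper": 2,"travel": [0,0.3,-8],"yaw": 0},{"gripper": 2,"travel": [0,0.4,-12],"yaw": 0},{"gripper": 2,"travel": [0,0.5,-15.9],"yaw": 0},{"gripper": 2,"travel": [1.3,-4,-16.1],"yaw": 0.03},{"gripper": 2,"travel": [1.6,-8,-16.3],"yaw": 0.06},{"gripper": 2,"travel": [1.9,-12,-16.5],"yaw": 0.09},{"gripper": 2,"travel": [2.2,-16,-16.7],"yaw": 0.12}]}}

```text
clock: 16.37
tcp_pos: [0.468, -0.0448, 0.2217]
tcp_rot: [-0.038, -3.138, -0.052]
force: [0.6, 0.6, -3.6]
grip_width: 0.0232
gripper_force: 60.5
```

```bash
python3 - <<'E'
from h import *
st()
plan((.4848,-.2577,.20,np.pi-.0938),(.4848,-.2577,.058,np.pi-.0938))
E
```

```text
{'clock': 16.367, 'joint_pos': [-0.294, 0.131, -0.168, 1.284, 0.031, -0.27], 'tcp_pos': [0.468, -0.045, 0.222], 'tcp_rot': [-0.038, -3.138, -0.052], 'force': [0.597, 0.574, -3.616], 'grip_width': 0.023, 'gripper_force': 60.52}
now [ 0.468  -0.0448  0.2217] head 3.1172 zaxis [-0.0027  0.0329 -0.9995]
travel [-2.2, -21.3, 1.47] yaw 0.069  rows>= 6
travel [-0.08, -0.46, 14.19] yaw 0.0  rows>= 4
```

Request:
{"name": "move_arm", "arguments": {"deltas": [{"gripper": 2,"travel": [-2.2,-21.3,1.5],"yaw": 0.069},{"gripper": 2,"travel": [-2.2,-21.3,1.5],"yaw": 0.069},{"gripper": 2,"travel": [-2.2,-21.3,1.5],"yaw": 0.069},{"gripper": 2,"travel": [-2.2,-21.3,1.5],"yaw": 0.069},{"gripper": 2,"travel": [-2.2,-21.3,1.5],"yaw": 0.069},{"gripper": 2,"travel": [-2.2,-21.3,1.5],"yaw": 0.069},{"gripper": 2,"travel": [-2.2,-21.3,1.5],"yaw": 0.069},{"gripper": 2,"travel": [-2.2,-21.3,1.5],"yaw": 0.069}]}}

```text
clock: 17.03
tcp_pos: [0.4849, -0.2566, 0.1986]
tcp_rot: [-0.149, -3.132, -0.053]
force: [0.4, 0.4, -2.7]
grip_width: 0.0235
gripper_force: 61.0
```

Request:
{"name": "move_arm", "arguments": {"deltas": [{"gripper": 2,"travel": [0,0,0],"yaw": 0},{"gripper": 2,"travel": [0,0,0],"yaw": 0},{"gripper": 2,"travel": [0,0,0],"yaw": 0},{"gripper": 2,"travel": [0,0,0],"yaw": 0}]}}

```text
clock: 17.37
tcp_pos: [0.4855, -0.2554, 0.1994]
tcp_rot: [-0.144, -3.133, -0.051]
force: [-0.1, -0.2, -3.3]
grip_width: 0.0231
gripper_force: 61.0
```

```bash
python3 - <<'E'
from h import *
st()
plan((.4848,-.2577,.09,np.pi-.0938),(.4848,-.2577,.056,np.pi-.0938))
p=snap("wrist","w4.png")
E
```

```text
{'clock': 17.367, 'joint_pos': [-0.651, 0.28, -0.03, 1.283, 0.024, -0.559], 'tcp_pos': [0.485, -0.255, 0.199], 'tcp_rot': [-0.144, -3.133, -0.051], 'force': [-0.057, -0.242, -3.304], 'grip_width': 0.023, 'gripper_force': 60.975}
now [ 0.4855 -0.2554  0.1994] head 3.0498 zaxis [-0.0031  0.0328 -0.9995]
travel [-0.02, -0.59, 10.93] yaw 0.002  rows>= 3
travel [-0.02, -0.11, 3.4] yaw 0.0  rows>= 1
```

View pics/w4.png

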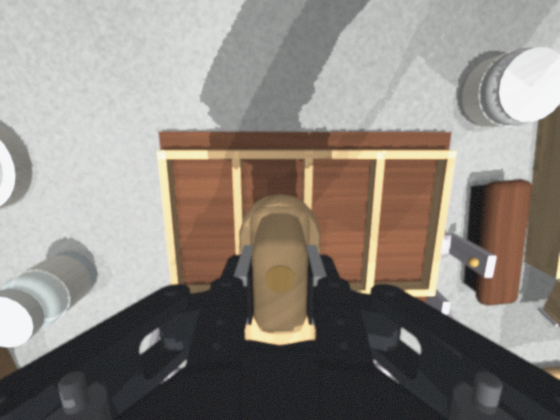

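Request:
{"name": "move_arm", "arguments": {"deltas": [{"gripper": 2,"travel": [0,-0.3,4],"yaw": 0},{"gripper": 2,"travel": [0,-0.5,8],"yaw": 0},{"gripper": 2,"travel": [0,-0.6,11],"yaw": 0},{"gripper": 2,"travel": [0,-0.6,12.5],"yaw": 0},{"gripper": 2,"travel": [0,-0.7,13.6],"yaw": 0},{"gripper": 2,"travel": [0,-0.7,14.2],"yaw": 0},{"gripper": 2,"travel": [0,-0.7,14.4],"yaw": 0},{"gripper": 2,"travel": [0,-0.7,14.4],"yaw": 0}]}}

```text
clock: 18.08
tcp_pos: [0.4841, -0.258, 0.0563]
tcp_rot: [-0.145, -3.133, -0.051]
force: [-2.3, 3.2, 4.2]
grip_width: 0.0233
gripper_force: 62.1
```

```bash
python3 - <<'E'
from h import *
st()
E
```

```text
{'clock': 18.083, 'joint_pos': [-0.656, 0.377, -0.275, 0.941, 0.024, -0.563], 'tcp_pos': [0.484, -0.258, 0.056], 'tcp_rot': [-0.145, -3.133, -0.051], 'force': [-2.329, 3.168, 4.204], 'grip_width': 0.023, 'gripper_force': 62.071}
```

Request:
{"name": "move_arm", "arguments": {"deltas": [{"gripper": 4.8,"travel": [0,0,0],"yaw": 0},{"gripper": 4.8,"travel": [0,0,0],"yaw": 0},{"gripper": 4.8,"travel": [0,0,0],"yaw": 0},{"gripper": 4.8,"travel": [0,0,0],"yaw": 0},{"gripper": 5,"travel": [0,0.1,-4],"yaw": 0},{"gripper": 5,"travel": [0,0.2,-8],"yaw": 0},{"gripper": 5,"travel": [0,0.4,-12],"yaw": 0},{"gripper": 5,"travel": [0,0.4,-14],"yaw": 0}]}}

```text
clock: 18.75
tcp_pos: [0.486, -0.2598, 0.1997]
tcp_rot: [-0.146, -3.137, -0.047]
force: [1.4, -1.2, 0.1]
grip_width: 0.0499
gripper_force: 0.0
```

```bash
python3 - <<'E'
from h import *
from lasts import blocks
p=snap("top"); w=cloud(p); blocks(w); print("rack"); 
p=snap("wrist","w5.png"); w=cloud(p); blocks(w,.42,.63,-.38,-.07,.012)
plan((.4777,.1974,.18,np.pi-.09),(.4777,.1974,.05,np.pi-.09))
E
```

```text
block 28 [612.3 405. ] [15.7 22.7] 12.0 top 0.091
block 19 [613.9 210.7] [37.  11.7] 89.7 top 0.058
block 15 [614.2 150.7] [25.9  7.8] 85.7 top 0.058
block 15 [611.  346.8] [31.5 11.5] 89.9 top 0.059
block 108 [484.4 194.4] [24.4 57.5] 81.1 top 0.088
body 844 [512.3 232.6] [193.3 361.3] 1.5
body 445 [516.  192.5] [ 51.  125.8] 84.6
rack
block 1275 [ 488.3 -257.3] [23.1 53.8] 84.5 top 0.091
body 7565 [ 526.6 -228.6] [302.7 171.3] 84.6
body 1041 [544.  -73.3] [  9.5 143. ] 85.0
body 4545 [ 520.3 -260.4] [ 50.  127.3] 84.6
body 89 [ 613.6 -125.2] [28.8  2.4] 88.8
now [ 0.4866 -0.2604  0.1992] head 3.0484 zaxis [ 0.0024  0.0286 -0.9996]
travel [5.14, 45.42, 3.23] yaw -0.003  rows>= 11
travel [-0.0, -0.37, 12.99] yaw -0.0  rows>= 4
```

View pics/w5.png

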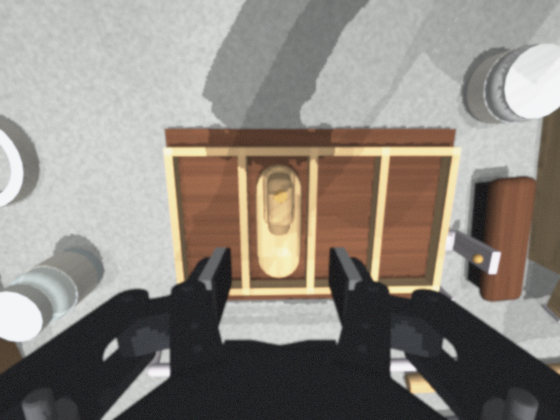

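The first last sits flat in its bay at (278,222), toe towards +x. Last B hasn't moved, so I'll fetch it.

Request:
{"name": "move_arm", "arguments": {"deltas": [{"gripper": 5,"travel": [3.5,30,1],"yaw": 0},{"gripper": 5,"travel": [3.5,30,1],"yaw": 0},{"gripper": 5,"travel": [3.5,30,1],"yaw": 0},{"gripper": 5,"travel": [3.5,30,1],"yaw": 0},{"gripper": 5,"travel": [3.5,30,1],"yaw": 0},{"gripper": 5,"travel": [3.5,30,1],"yaw": 0},{"gripper": 5,"travel": [3.5,30,1],"yaw": 0},{"gripper": 5,"travel": [3.5,30,1],"yaw": 0}]}}

```text
clock: 19.52
tcp_pos: [0.477, 0.0474, 0.1945]
tcp_rot: [-0.141, -3.132, -0.054]
force: [-0.0, 0.5, 0.4]
grip_width: 0.0497
gripper_force: 0.0
```

Request:
{"name": "move_arm", "arguments": {"deltas": [{"gripper": 5,"travel": [1.6,15.4,2.2],"yaw": 0},{"gripper": 5,"travel": [1.6,15.4,2.2],"yaw": 0},{"gripper": 5,"travel": [1.6,15.4,2.2],"yaw": 0},{"gripper": 5,"travel": [1.6,15.4,2.2],"yaw": 0},{"gripper": 5,"travel": [1.6,15.4,2.2],"yaw": 0},{"gripper": 5,"travel": [1.6,15.4,2.2],"yaw": 0},{"gripper": 5,"travel": [1.6,15.4,2.2],"yaw": 0},{"gripper": 5,"travel": [1.6,15.4,2.2],"yaw": 0}]}}

```text
clock: 20.18
tcp_pos: [0.4766, 0.1973, 0.1779]
tcp_rot: [-0.148, -3.132, -0.051]
force: [-0.5, -0.6, 0.1]
grip_width: 0.0497
gripper_force: 0.0
```

```bash
python3 - <<'E'
from h import *
from lasts import blocks
p=snap("wrist","w6.png"); w=cloud(p); blocks(w,.42,.595)
plan((.4777,.1974,.05,np.pi-.09))
E
```

```text
block 1492 [477.2 198.4] [24.  43.7] 84.8 top 0.087
body 3533 [504.9 410. ] [149.9  11.2] 1.7
body 2633 [502.4  58.2] [144.7   9.7] 1.7
body 5062 [514.5 194.9] [ 50.  127.7] 84.2
now [0.4768 0.1972 0.178 ] head 3.0467 zaxis [-0.0035  0.0329 -0.9995]
travel [-0.18, -0.38, 12.8] yaw -0.005  rows>= 4
```

Request:
{"name": "move_arm", "arguments": {"deltas": [{"gripper": 5,"travel": [0,-0.1,4],"yaw": 0},{"gripper": 5,"travel": [0,-0.2,8],"yaw": 0},{"gripper": 5,"travel": [0,-0.2,11],"yaw": 0},{"gripper": 5,"travel": [0,-0.3,12.8],"yaw": 0},{"gripper": 5,"travel": [0,-0.3,12.8],"yaw": 0},{"gripper": 5,"travel": [0,-0.3,12.8],"yaw": 0}]}}

```text
clock: 20.73
tcp_pos: [0.4757, 0.1986, 0.05]
tcp_rot: [-0.149, -3.131, -0.051]
force: [-0.4, 0.3, 0.3]
grip_width: 0.0498
gripper_force: 0.0
```

Request:
{"name": "move_arm", "arguments": {"deltas": [{"gripper": 2,"travel": [0,0,0],"yaw": 0},{"gripper": 2,"travel": [0,0,0],"yaw": 0},{"gripper": 2,"travel": [0,0,0],"yaw": 0},{"gripper": 2,"travel": [0,0,0],"yaw": 0},{"gripper": 2,"travel": [0,0,0],"yaw": 0},{"gripper": 2,"travel": [0,0,-0.5],"yaw": 0},{"gripper": 2,"travel": [0,0,-1],"yaw": 0},{"gripper": 2,"travel": [0,0,-1],"yaw": 0}]}}

```text
clock: 21.4
tcp_pos: [0.4764, 0.1995, 0.0616]
tcp_rot: [-0.146, -3.135, -0.053]
force: [0.3, 1.1, -3.1]
grip_width: 0.0236
gripper_force: 58.9
```

Request:
{"name": "move_arm", "arguments": {"deltas": [{"gripper": 2,"travel": [0,0.1,-4],"yaw": 0},{"gripper": 2,"travel": [0,0.3,-8],"yaw": 0},{"gripper": 2,"travel": [0,0.4,-12],"yaw": 0},{"gripper": 2,"travel": [0,0.5,-15.9],"yaw": 0},{"gripper": 2,"travel": [0,-3.5,-15.9],"yaw": 0},{"gripper": 2,"travel": [0,-7.5,-15.9],"yaw": 0},{"gripper": 2,"travel": [0,-11.5,-15.9],"yaw": 0},{"gripper": 2,"travel": [0,-15.5,-15.9],"yaw": 0}]}}

```text
clock: 22.07
tcp_pos: [0.4613, 0.0386, 0.2143]
tcp_rot: [-0.144, -3.134, -0.052]
force: [0.7, -0.3, -2.8]
grip_width: 0.0237
gripper_force: 60.6
```

```bash
python3 - <<'E'
from h import *
st()
plan((.4920,-.1821,.20,np.pi-.0938))
E
```

```text
{'clock': 22.067, 'joint_pos': [-0.119, 0.118, -0.203, 1.257, 0.033, -0.027], 'tcp_pos': [0.461, 0.039, 0.214], 'tcp_rot': [-0.144, -3.134, -0.052], 'force': [0.664, -0.279, -2.814], 'grip_width': 0.024, 'gripper_force': 60.555}
now [0.4613 0.0386 0.2143] head 3.0498 zaxis [-0.0028  0.0331 -0.9994]
travel [-5.09, -21.73, 0.69] yaw 0.002  rows>= 6
```

Request:
{"name": "move_arm", "arguments": {"deltas": [{"gripper": 2,"travel": [-5.1,-21.7,0.7],"yaw": 0},{"gripper": 2,"travel": [-5.1,-21.7,0.7],"yaw": 0},{"gripper": 2,"travel": [-5.1,-21.7,0.7],"yaw": 0},{"gripper": 2,"travel": [-5.1,-21.7,0.7],"yaw": 0},{"gripper": 2,"travel": [-5.1,-21.7,0.7],"yaw": 0},{"gripper": 2,"travel": [-5.1,-21.7,0.7],"yaw": 0},{"gripper": 2,"travel": [-5.1,-21.7,0.7],"yaw": 0},{"gripper": 2,"travel": [-5.1,-21.7,0.7],"yaw": 0}]}}

```text
clock: 22.73
tcp_pos: [0.4922, -0.1813, 0.1991]
tcp_rot: [-0.149, -3.132, -0.053]
force: [-0.0, 0.1, -3.1]
grip_width: 0.0235
gripper_force: 60.8
```

Request:
{"name": "move_arm", "arguments": {"deltas": [{"gripper": 2,"travel": [0,0,0],"yaw": 0},{"gripper": 2,"travel": [0,0,0],"yaw": 0},{"gripper": 2,"travel": [0,0,0],"yaw": 0}]}}

```text
clock: 22.98
tcp_pos: [0.4924, -0.1794, 0.1999]
tcp_rot: [-0.144, -3.133, -0.052]
force: [0.2, 0.1, -2.7]
grip_width: 0.0235
gripper_force: 60.8
```

```bash
python3 - <<'E'
from h import *
st()
plan((.4920,-.1821,.09,np.pi-.0938),(.4920,-.1821,.056,np.pi-.0938))
E
```

```text
{'clock': 22.983, 'joint_pos': [-0.525, 0.236, -0.09, 1.264, 0.027, -0.434], 'tcp_pos': [0.492, -0.179, 0.2], 'tcp_rot': [-0.144, -3.133, -0.052], 'force': [0.184, 0.101, -2.71], 'grip_width': 0.024, 'gripper_force': 60.826}
now [ 0.4924 -0.1794  0.1999] head 3.0501 zaxis [-0.0032  0.033  -0.9994]
travel [-0.05, -0.63, 10.97] yaw 0.002  rows>= 3
travel [-0.02, -0.11, 3.4] yaw 0.0  rows>= 1
```

Request:
{"name": "move_arm", "arguments": {"deltas": [{"gripper": 2,"travel": [0,-0.3,4],"yaw": 0},{"gripper": 2,"travel": [0,-0.5,8],"yaw": 0},{"gripper": 2,"travel": [0,-0.6,11],"yaw": 0},{"gripper": 2,"travel": [0,-0.7,12.5],"yaw": 0},{"gripper": 2,"travel": [0,-0.7,13.6],"yaw": 0},{"gripper": 2,"travel": [0,-0.7,14.2],"yaw": 0},{"gripper": 2,"travel": [0,-0.7,14.4],"yaw": 0},{"gripper": 2,"travel": [0,-0.7,14.4],"yaw": 0}]}}

```text
clock: 23.65
tcp_pos: [0.4912, -0.1819, 0.0568]
tcp_rot: [-0.144, -3.134, -0.051]
force: [-2.9, 1.6, 3.9]
grip_width: 0.0232
gripper_force: 61.7
```

Request:
{"name": "move_arm", "arguments": {"deltas": [{"gripper": 4.8,"travel": [0,0,0],"yaw": 0},{"gripper": 4.8,"travel": [0,0,0],"yaw": 0},{"gripper": 4.8,"travel": [0,0,0],"yaw": 0},{"gripper": 4.8,"travel": [0,0,0],"yaw": 0},{"gripper": 5,"travel": [0,0.1,-4],"yaw": 0},{"gripper": 5,"travel": [0,0.2,-8],"yaw": 0},{"gripper": 5,"travel": [0,0.4,-12],"yaw": 0},{"gripper": 5,"travel": [0,0.4,-16],"yaw": 0}]}}

```text
clock: 24.32
tcp_pos: [0.4919, -0.1839, 0.2174]
tcp_rot: [-0.146, -3.133, -0.052]
force: [0.5, -1.3, 0.5]
grip_width: 0.0501
gripper_force: 0.0
```

```bash
python3 - <<'E'
from h import *
from lasts import blocks
p=snap("wrist"); w=cloud(p); blocks(w,.42,.63,-.38,-.07,.012)
p=snap("top"); w=cloud(p); print("chest"); blocks(w,.43,.595); c=p["color"].astype(int)
b=box(w,.6,.74,-.44,-.03,.075,.12)&(c.sum(-1)<150); print("sleeve",b.sum(),np.nanmean(w[b],0))
t=np.pi/2-.094
plan((.60,-.235,.22,t),(.6535,-.2355,.17,t),(.6535,-.2355,.082,t))
E
```

```text
block 1407 [ 488.7 -257.2] [24.3 54.7] 85.0 top 0.091
block 1149 [ 497.  -181.3] [23.5 53.9] 84.5 top 0.091
body 7522 [ 526.4 -229. ] [303.7 171.7] 84.6
body 686 [541.7 -72.6] [  9.  134.4] 84.6
body 3725 [ 513.9 -258.6] [ 50.4 114. ] 83.0
body 4154 [ 528.8 -184.4] [ 50.  127.2] 84.7
chest
body 92 [510.6  55.8] [138.3   8. ] 1.8
body 146 [510.5 408.2] [138.1  11.9] 1.9
sleeve 44 [ 0.65281442 -0.23343827  0.10487204]
now [ 0.4944 -0.1854  0.2219] head 3.0485 zaxis [ 0.0055  0.0279 -0.9996]
travel [-10.98, -3.96, 0.11] yaw 1.572  rows>= 13
travel [0.31, 5.32, 5.03] yaw 0.0  rows>= 2
travel [-0.25, -0.03, 8.8] yaw -0.0  rows>= 3
```

Request:
{"name": "move_arm", "arguments": {"deltas": [{"gripper": 5,"travel": [-4,-1.3,0],"yaw": 0.12},{"gripper": 5,"travel": [-8,-2.6,0],"yaw": 0.24},{"gripper": 5,"travel": [-11,-4,0],"yaw": 0.36},{"gripper": 5,"travel": [-11,-4,0],"yaw": 0.48},{"gripper": 5,"travel": [-11,-4,0],"yaw": 0.6},{"gripper": 5,"travel": [-11,-4,0],"yaw": 0.72},{"gripper": 5,"travel": [-11,-4,0],"yaw": 0.84},{"gripper": 5,"travel": [-11,-4,0],"yaw": 0.96}]}}

```text
clock: 25.08
tcp_pos: [0.5981, -0.2343, 0.2128]
tcp_rot: [-1.577, -2.693, -0.042]
force: [-0.2, 0.3, 0.7]
grip_width: 0.0502
gripper_force: 0.0
```

Request:
{"name": "move_arm", "arguments": {"deltas": [{"gripper": 5,"travel": [0,0,0],"yaw": 0.12},{"gripper": 5,"travel": [0,0,0],"yaw": 0.24},{"gripper": 5,"travel": [0,0,0],"yaw": 0.36},{"gripper": 5,"travel": [0,0,0],"yaw": 0.48},{"gripper": 5,"travel": [0,0,0],"yaw": 0.6},{"gripper": 5,"travel": [0,0,0],"yaw": 0.61},{"gripper": 5,"travel": [0,0,0],"yaw": 0.61},{"gripper": 5,"travel": [0,0,0],"yaw": 0.61}]}}

```text
clock: 25.75
tcp_pos: [0.598, -0.2343, 0.2132]
tcp_rot: [-2.298, -2.102, -0.031]
force: [0.1, -0.1, -0.1]
grip_width: 0.05
gripper_force: 0.0
```

```bash
python3 - <<'E'
from h import *
p=snap("wrist","w7.png"); w=cloud(p); c=p["color"].astype(int)
m=box(w,.61,.72,-.44,-.03,.08,.13); q=w[m]; 
if len(q): print(m.sum(), q.mean(0), np.polyfit(q[:,1],q[:,0],1), np.nanpercentile(q[:,2],95))
b=m&(c.sum(-1)<200); print("sleeve",b.sum(),np.nanmean(w[b],0),np.nanpercentile(w[b],[2,98],axis=0).round(4))
st(); t=np.pi/2-.094
plan((.6543,-.2345,.16,t),(.6543,-.2345,.082,t))
E
```

```text
4384 [ 0.65923887 -0.17874415  0.10138013] [0.09467927 0.67616223] 0.10547061030451742
sleeve 885 [ 0.65349101 -0.23529703  0.1041277 ] [[ 0.6462 -0.2599  0.1003]
 [ 0.6621 -0.2097  0.1066]]
{'clock': 25.8, 'joint_pos': [-0.516, 0.436, 0.242, 1.396, 0.027, 1.143], 'tcp_pos': [0.598, -0.234, 0.213], 'tcp_rot': [-2.298, -2.102, -0.031], 'force': [0.457, -0.274, -0.649], 'grip_width': 0.05, 'gripper_force': 0.0}
now [ 0.598  -0.2343  0.2132] head 1.4814 zaxis [-0.0037  0.0332 -0.9994]
travel [0.31, 5.64, 5.3] yaw 0.005  rows>= 2
travel [-0.26, 0.05, 7.8] yaw -0.0  rows>= 2
```

View pics/w7.png

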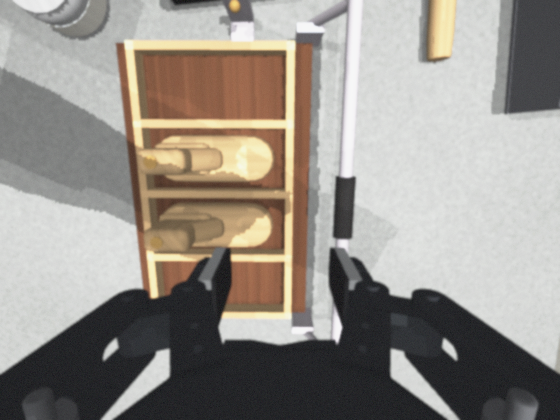

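Both lasts lie flat in the middle bays, and the keeper sleeve at (343,205) is at (0.654, -0.235). Next I'll grip the sleeve lightly.

Request:
{"name": "move_arm", "arguments": {"deltas": [{"gripper": 5,"travel": [0.3,3,2],"yaw": 0},{"gripper": 5,"travel": [0.3,5.6,5.3],"yaw": 0},{"gripper": 5,"travel": [0.3,5.6,5.3],"yaw": 0},{"gripper": 5,"travel": [0.3,5.6,5.3],"yaw": 0},{"gripper": 5,"travel": [0.2,5.6,8],"yaw": 0},{"gripper": 5,"travel": [0.1,5.6,11],"yaw": 0},{"gripper": 5,"travel": [0,5.7,13.1],"yaw": 0},{"gripper": 5,"travel": [0,5.7,13.1],"yaw": 0}], "grip_force": 25}}

```text
clock: 26.47
tcp_pos: [0.6522, -0.2346, 0.0791]
tcp_rot: [-2.297, -2.096, -0.028]
force: [0.1, -0.6, -0.2]
grip_width: 0.0497
gripper_force: 0.0
```

Request:
{"name": "move_arm", "arguments": {"deltas": [{"gripper": 1.2,"travel": [0,0,0],"yaw": 0},{"gripper": 1.2,"travel": [0,0,0],"yaw": 0},{"gripper": 1.2,"travel": [0,0,0],"yaw": 0},{"gripper": 1.2,"travel": [0,0,0],"yaw": 0},{"gripper": 1.2,"travel": [0,0,0],"yaw": 0},{"gripper": 1.2,"travel": [0,0,0],"yaw": 0}]}}

```text
clock: 26.97
tcp_pos: [0.6555, -0.2358, 0.0847]
tcp_rot: [-2.305, -2.101, -0.033]
force: [0.2, 0.0, 6.8]
grip_width: 0.0173
gripper_force: 25.2
```

```bash
cat > arc.py <<'E'
from h import *
st(); o=get_obs(); P=np.array(o["tcp_pos"]); M=R.from_rotvec(o["tcp_rot"]).as_matrix()
ux=np.array([np.cos(.0938),-np.sin(.0938),0]); H=np.array([.6253,-.2328,.030])
# bar centre: x from TCP (grip centred), z from the radius 73 mm
bx=(P-H)@ux; 
def tab(bz,th0,th1,n):
    a0=2.863-th0
    for k in range(1,n+1):
        a=2.863-(th0+(th1-th0)*k/n); d=.073*((np.cos(a)-np.cos(a0))*ux+np.array([0,0,np.sin(a)-np.sin(a0)])); print(k,round(2.863-a,2),(M.T@d*100).round(1).tolist())
a=np.arccos(np.clip(bx/.073,-1,1)); th=2.863-a; print("bx",bx,"theta",th,"bar z",.03+.073*np.sin(a))
tab(0,th,.3,14)
E
python3 arc.py
```

```text
{'clock': 26.967, 'joint_pos': [-0.477, 0.58, 0.16, 1.165, 0.028, 1.185], 'tcp_pos': [0.655, -0.236, 0.085], 'tcp_rot': [-2.305, -2.101, -0.033], 'force': [0.207, 0.031, 6.786], 'grip_width': 0.017, 'gripper_force': 25.202}
bx 0.030337123047088934 theta 1.7207807892012024 bar z 0.09639773313318599
1 1.62 [0.0, -0.7, -0.3]
2 1.52 [0.0, -1.4, -0.5]
3 1.42 [0.0, -2.1, -0.6]
4 1.31 [0.0, -2.9, -0.7]
5 1.21 [0.0, -3.6, -0.6]
6 1.11 [0.0, -4.3, -0.5]
7 1.01 [0.0, -5.1, -0.4]
8 0.91 [0.0, -5.8, -0.1]
9 0.81 [0.0, -6.4, 0.2]
10 0.71 [-0.0, -7.1, 0.6]
11 0.6 [-0.0, -7.7, 1.0]
12 0.5 [-0.0, -8.2, 1.5]
13 0.4 [-0.1, -8.7, 2.1]
14 0.3 [-0.1, -9.1, 2.7]
```

Request:
{"name": "move_arm", "arguments": {"deltas": [{"gripper": 1.2,"travel": [0,-0.7,-0.3],"yaw": 0},{"gripper": 1.2,"travel": [0,-1.4,-0.5],"yaw": 0},{"gripper": 1.2,"travel": [0,-2.1,-0.6],"yaw": 0},{"gripper": 1.2,"travel": [0,-2.9,-0.7],"yaw": 0},{"gripper": 1.2,"travel": [0,-3.6,-0.6],"yaw": 0},{"gripper": 1.2,"travel": [0,-4.3,-0.5],"yaw": 0},{"gripper": 1.2,"travel": [0,-4.3,-0.5],"yaw": 0}]}}

```text
clock: 27.55
tcp_pos: [0.6122, -0.2319, 0.0899]
tcp_rot: [-2.305, -2.101, -0.034]
force: [-0.7, -0.0, 7.3]
grip_width: 0.0167
gripper_force: 26.0
```

```bash
python3 arc.py
```

```text
{'clock': 27.55, 'joint_pos': [-0.503, 0.508, 0.044, 1.121, 0.028, 1.16], 'tcp_pos': [0.612, -0.232, 0.09], 'tcp_rot': [-2.305, -2.101, -0.034], 'force': [-0.71, -0.021, 7.336], 'grip_width': 0.017, 'gripper_force': 26.016}
bx -0.01309424640015317 theta 1.1118543536283105 bar z 0.10181601987865992
1 1.05 [-0.0, -0.4, 0.1]
2 1.0 [-0.0, -0.8, 0.2]
3 0.94 [-0.0, -1.2, 0.3]
4 0.88 [-0.0, -1.6, 0.5]
5 0.82 [-0.0, -2.0, 0.7]
6 0.76 [-0.0, -2.4, 0.9]
7 0.71 [-0.0, -2.7, 1.1]
8 0.65 [-0.0, -3.1, 1.4]
9 0.59 [-0.0, -3.4, 1.6]
10 0.53 [-0.1, -3.7, 1.9]
11 0.47 [-0.1, -4.0, 2.2]
12 0.42 [-0.1, -4.3, 2.5]
13 0.36 [-0.1, -4.6, 2.8]
14 0.3 [-0.1, -4.8, 3.2]
```

Request:
{"name": "move_arm", "arguments": {"deltas": [{"gripper": 1.2,"travel": [0,-0.8,0.2],"yaw": 0},{"gripper": 1.2,"travel": [0,-1.6,0.5],"yaw": 0},{"gripper": 1.2,"travel": [0,-2.4,0.9],"yaw": 0},{"gripper": 1.2,"travel": [0,-3.1,1.4],"yaw": 0},{"gripper": 1.2,"travel": [0,-3.7,1.9],"yaw": 0},{"gripper": 1.2,"travel": [-0.1,-4.3,2.5],"yaw": 0},{"gripper": 1.2,"travel": [-0.1,-4.6,2.8],"yaw": 0},{"gripper": 1.2,"travel": [-0.1,-4.6,2.8],"yaw": 0}]}}

```text
clock: 28.22
tcp_pos: [0.5651, -0.2272, 0.059]
tcp_rot: [-2.302, -2.098, -0.031]
force: [4.3, -1.4, -4.5]
grip_width: 0.0169
gripper_force: 24.9
```

```bash
python3 arc.py
```

```text
{'clock': 28.217, 'joint_pos': [-0.533, 0.464, -0.12, 1.007, 0.027, 1.13], 'tcp_pos': [0.565, -0.227, 0.059], 'tcp_rot': [-2.302, -2.098, -0.031], 'force': [4.331, -1.408, -4.515], 'grip_width': 0.017, 'gripper_force': 24.943}
bx -0.06041213730178715 theta 0.3174501917577337 bar z 0.07098016186681086
1 0.32 [-0.0, -0.0, 0.0]
2 0.31 [-0.0, -0.0, 0.0]
3 0.31 [-0.0, -0.0, 0.0]
4 0.31 [-0.0, -0.0, 0.0]
5 0.31 [-0.0, -0.0, 0.0]
6 0.31 [-0.0, -0.0, 0.0]
7 0.31 [-0.0, -0.0, 0.1]
8 0.31 [-0.0, -0.0, 0.1]
9 0.31 [-0.0, -0.0, 0.1]
10 0.3 [-0.0, -0.1, 0.1]
11 0.3 [-0.0, -0.1, 0.1]
12 0.3 [-0.0, -0.1, 0.1]
13 0.3 [-0.0, -0.1, 0.1]
14 0.3 [-0.0, -0.1, 0.1]
```

Request:
{"name": "move_arm", "arguments": {"deltas": [{"gripper": 4,"travel": [0,0,0],"yaw": 0},{"gripper": 4,"travel": [0,0,0],"yaw": 0},{"gripper": 4,"travel": [0,0,0],"yaw": 0},{"gripper": 4,"travel": [0,0,-2],"yaw": 0},{"gripper": 4,"travel": [0,0,-5],"yaw": 0},{"gripper": 0.2,"travel": [0,-0.5,-6],"yaw": 0},{"gripper": 0.2,"travel": [0,-0.5,-6],"yaw": 0},{"gripper": 0.2,"travel": [0,-0.5,-6],"yaw": 0}]}}

```text
clock: 28.88
tcp_pos: [0.5605, -0.2287, 0.1196]
tcp_rot: [-2.302, -2.098, -0.031]
force: [-0.6, 0.9, -0.7]
grip_width: 0.0042
gripper_force: 0.0
```

```bash
python3 - <<'E'
from h import *
p=snap("wrist","w8.png"); w=cloud(p); c=p["color"].astype(int)
m=box(w,.53,.60,-.40,-.07,.055,.085)&(c.max(-1)-c.min(-1)<40); q=w[m]; print(m.sum(), np.percentile(q,[5,50,95],axis=0).round(4), np.polyfit(q[:,1],q[:,0],1))
st(); c0=np.array([.5257,-.2234]); ex=np.array([.9956,-.0937]); t=np.pi/2-.094
g=c0+.033*ex; plan((*g,.076,t),(*g,.056,t))
E
```

```text
5952 [[ 0.5565 -0.2889  0.0721]
 [ 0.5708 -0.1721  0.0759]
 [ 0.5799 -0.0973  0.0793]] [0.1064596  0.58826041]
{'clock': 28.933, 'joint_pos': [-0.539, 0.414, -0.038, 1.14, 0.027, 1.124], 'tcp_pos': [0.56, -0.229, 0.119], 'tcp_rot': [-2.301, -2.097, -0.03], 'force': [-0.117, 0.248, -0.906], 'grip_width': 0.002, 'gripper_force': 0.0}
now [ 0.5603 -0.2285  0.1188] head 1.478 zaxis [-0.0044  0.0335 -0.9994]
travel [0.05, -0.16, 4.29] yaw 0.001  rows>= 2
travel [-0.07, 0.02, 2.0] yaw -0.0  rows>= 1
```

View pics/w8.png

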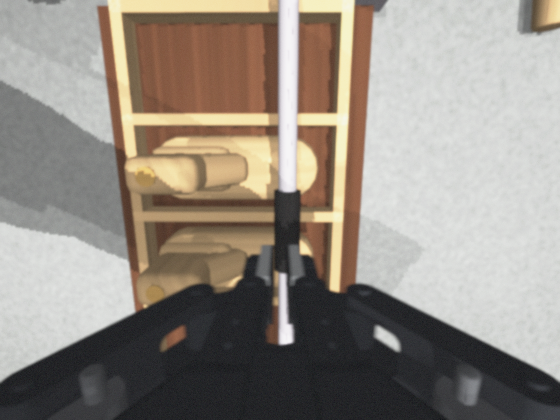

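Request:
{"name": "move_arm", "arguments": {"deltas": [{"gripper": 0,"travel": [0,0,2.5],"yaw": 0},{"gripper": 0,"travel": [0,0,4.3],"yaw": 0},{"gripper": 0,"travel": [0,-0.1,4.8],"yaw": 0},{"gripper": 0,"travel": [0,-0.2,5.2],"yaw": 0},{"gripper": 0,"travel": [0,-0.3,5.6],"yaw": 0},{"gripper": 0,"travel": [0,-0.3,5.8],"yaw": 0},{"gripper": 0,"travel": [0,-0.3,5.8],"yaw": 0}]}}

```text
clock: 29.52
tcp_pos: [0.557, -0.2262, 0.0606]
tcp_rot: [-2.3, -2.097, -0.03]
force: [-0.3, 0.5, -1.0]
grip_width: -0.0
gripper_force: 0.0
```

Request:
{"name": "move_arm", "arguments": {"deltas": [{"gripper": 0,"travel": [0,0,0.2],"yaw": 0},{"gripper": 0,"travel": [0,0,0.4],"yaw": 0},{"gripper": 0,"travel": [0,0,0.4],"yaw": 0}]}}

```text
clock: 29.77
tcp_pos: [0.5577, -0.2264, 0.0589]
tcp_rot: [-2.303, -2.099, -0.031]
force: [-4.5, 2.2, 10.6]
grip_width: 0.0002
gripper_force: 5.2
```

Request:
{"name": "move_arm", "arguments": {"deltas": [{"gripper": 0,"travel": [0,0,0.2],"yaw": 0},{"gripper": 0,"travel": [0,0,0.3],"yaw": 0},{"gripper": 0,"travel": [0,0,0.3],"yaw": 0}]}}

```text
clock: 30.02
tcp_pos: [0.5578, -0.2265, 0.0584]
tcp_rot: [-2.304, -2.101, -0.032]
force: [-10.9, 4.6, 34.4]
grip_width: 0.0
gripper_force: 16.7
```

Request:
{"name": "move_arm", "arguments": {"deltas": [{"gripper": 0,"travel": [0,0,-3],"yaw": 0},{"gripper": 0,"travel": [0,0,-7],"yaw": 0},{"gripper": 0,"travel": [0,0,-11],"yaw": 0},{"gripper": 0,"travel": [0,0,-16],"yaw": 0},{"gripper": 0,"travel": [0,0,-16],"yaw": 0},{"gripper": 0,"travel": [0,0,-16],"yaw": 0}]}}

```text
clock: 30.52
tcp_pos: [0.5594, -0.2324, 0.2184]
tcp_rot: [-2.306, -2.103, -0.034]
force: [-0.1, 0.3, -0.4]
grip_width: -0.0002
gripper_force: 0.0
```

```bash
python3 - <<'E'
from h import *
p=snap("wrist","w9.png"); w=cloud(p); c=p["color"].astype(int)
m=box(w,.53,.60,-.40,-.07,.042,.075)&(c.max(-1)-c.min(-1)<40); q=w[m]; print(m.sum(), np.percentile(q,[5,50,95],axis=0).round(4), np.polyfit(q[:,1],q[:,0],1))
b=m&(c.sum(-1)<200); print("sleeve",b.sum(),np.nanpercentile(w[b],[2,50,98],axis=0).round(4))
st(); g=.6925+.0005
H=np.pi+.04
plan((.55,.0,.30,np.pi/2),(.60,.10,.36,2.3),(.60,.2,.36,H))
E
```

```text
2807 [[ 0.5479 -0.2748  0.0522]
 [ 0.5612 -0.1772  0.0557]
 [ 0.5717 -0.0801  0.0592]] [0.08872789 0.57639556]
sleeve 705 [[ 0.5476 -0.25    0.0541]
 [ 0.5559 -0.2244  0.0582]
 [ 0.5644 -0.2007  0.0602]]
{'clock': 30.567, 'joint_pos': [-0.545, 0.367, 0.14, 1.361, 0.027, 1.118], 'tcp_pos': [0.559, -0.232, 0.216], 'tcp_rot': [-2.304, -2.1, -0.032], 'force': [-0.268, 0.057, -1.33], 'grip_width': -0.0, 'gripper_force': 0.0}
now [ 0.5587 -0.2319  0.2158] head 1.4782 zaxis [-9.000e-04  3.160e-02 -9.995e-01]
travel [23.26, -3.04, -7.68] yaw -0.093  rows>= 6
travel [10.18, 5.0, -5.69] yaw -0.729  rows>= 6
travel [7.45, 6.66, 0.32] yaw -0.881  rows>= 8
```

View pics/w9.png

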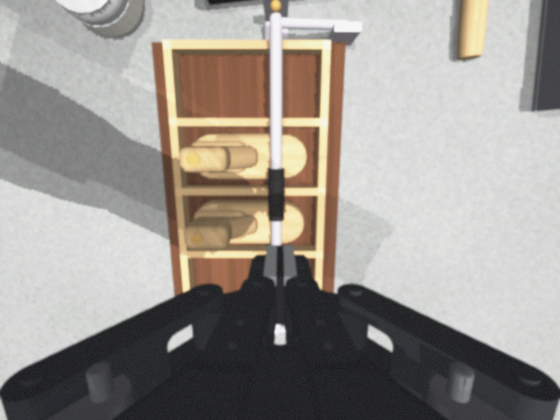

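The bar is down at (276,190) with its sleeve top at 59 mm and x = 0.556, which matches shut. On to the lid handle.

Request:
{"name": "move_arm", "arguments": {"deltas": [{"gripper": 1,"travel": [4,-0.5,-2],"yaw": -0.12},{"gripper": 2,"travel": [8,-1,-4],"yaw": -0.24},{"gripper": 3,"travel": [12,-2,-7],"yaw": -0.36},{"gripper": 4,"travel": [16,-3,-10],"yaw": -0.48},{"gripper": 5,"travel": [20,-3,-12],"yaw": -0.6},{"gripper": 5,"travel": [23,-3,-13],"yaw": -0.72},{"gripper": 5,"travel": [26,-3,-14],"yaw": -0.84},{"gripper": 5,"travel": [26,-3,-14],"yaw": -0.84}]}}

```text
clock: 31.23
tcp_pos: [0.5528, 0.03, 0.3644]
tcp_rot: [-1.235, -2.871, -0.048]
force: [0.1, -0.6, 0.8]
grip_width: 0.0503
gripper_force: 0.0
```

```bash
python3 - <<'E'
from h import *
st(); H=-np.pi+.04
plan((.52,.2405,.36,H),(.60,.2405,.34,H),(.6905,.2405,.237,H))
E
```

```text
{'clock': 31.233, 'joint_pos': [-0.116, 0.268, 0.369, 1.678, 0.034, 0.697], 'tcp_pos': [0.553, 0.03, 0.364], 'tcp_rot': [-1.235, -2.871, -0.048], 'force': [0.075, -0.646, 0.817], 'grip_width': 0.05, 'gripper_force': 0.0}
now [0.5528 0.03   0.3644] head 2.3295 zaxis [-0.0021  0.0344 -0.9994]
travel [17.51, 12.08, 1.17] yaw -0.852  rows>= 7
travel [-8.0, -0.39, 1.98] yaw -0.0  rows>= 2
travel [-9.05, -0.72, 10.27] yaw -0.0  rows>= 4
```

Request:
{"name": "move_arm", "arguments": {"deltas": [{"gripper": 5,"travel": [3,2,0],"yaw": -0.12},{"gripper": 5,"travel": [6,4,0],"yaw": -0.24},{"gripper": 5,"travel": [9,6.5,0],"yaw": -0.36},{"gripper": 5,"travel": [12,8.5,0],"yaw": -0.48},{"gripper": 5,"travel": [15,10.5,0.5],"yaw": -0.6},{"gripper": 5,"travel": [17.5,12.1,1.2],"yaw": -0.72},{"gripper": 5,"travel": [17.5,12.1,1.2],"yaw": -0.85},{"gripper": 5,"travel": [17.5,12.1,1.2],"yaw": -0.85}], "grip_force": 25}}

```text
clock: 31.9
tcp_pos: [0.5219, 0.2377, 0.3559]
tcp_rot: [0.055, -3.134, -0.051]
force: [0.9, -0.2, -0.3]
grip_width: 0.05
gripper_force: 0.0
```

```bash
python3 - <<'E'
from h import *
p=snap("top"); w=cloud(p); H=-np.pi+.04
m=box(w,.64,.75,.19,.29,.22,.30); print(m.sum(), np.nanpercentile(w[m],[2,50,98],axis=0).round(3) if m.sum() else "")
p=snap("scene","s2.png"); w=cloud(p); m=box(w,.64,.75,.19,.29,.225,.30); print(m.sum(), np.nanpercentile(w[m],[2,50,98],axis=0).round(3) if m.sum() else "")
st(); plan((.60,.2405,.34,H),(.6905,.2405,.237,H))
E
```

```text
320 [[0.657 0.191 0.22 ]
 [0.677 0.233 0.227]
 [0.704 0.277 0.271]]
353 [[0.659 0.195 0.225]
 [0.686 0.247 0.23 ]
 [0.707 0.285 0.272]]
{'clock': 32.0, 'joint_pos': [0.261, 0.296, 0.39, 1.662, 0.033, 0.238], 'tcp_pos': [0.523, 0.236, 0.357], 'tcp_rot': [0.036, -3.136, -0.051], 'force': [0.645, 0.252, 0.04], 'grip_width': 0.05, 'gripper_force': 0.0}
now [0.5225 0.236  0.3569] head -3.1187 zaxis [-0.0056  0.0323 -0.9995]
travel [-7.76, 0.22, 1.66] yaw -0.017  rows>= 2
travel [-9.09, -0.7, 10.24] yaw -0.0  rows>= 4
```

View pics/s2.png

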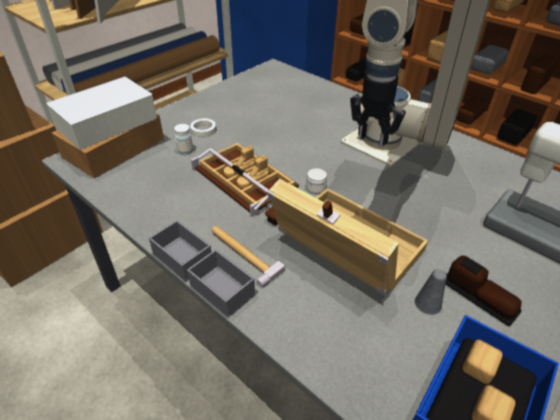

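The scene view shows the lid on its stop with the handle at (327,208), the rack's bar shut, and the bystanders untouched.

Request:
{"name": "move_arm", "arguments": {"deltas": [{"gripper": 5,"travel": [-4,0.2,0],"yaw": -0.017},{"gripper": 5,"travel": [-7.8,0.2,1.7],"yaw": -0.017},{"gripper": 5,"travel": [-11,0,4.5],"yaw": -0.017},{"gripper": 5,"travel": [-14,-0.2,7.5],"yaw": -0.017},{"gripper": 5,"travel": [-16.9,-0.5,11.2],"yaw": -0.017},{"gripper": 5,"travel": [-16.9,-0.5,11.9],"yaw": -0.017},{"gripper": 5,"travel": [-16.9,-0.5,11.9],"yaw": -0.017},{"gripper": 5,"travel": [-16.9,-0.5,11.9],"yaw": -0.017}]}}

```text
clock: 32.67
tcp_pos: [0.6912, 0.2382, 0.2377]
tcp_rot: [0.061, -3.135, -0.051]
force: [0.1, 0.6, 0.8]
grip_width: 0.05
gripper_force: 0.0
```

Request:
{"name": "move_arm", "arguments": {"deltas": [{"gripper": 1,"travel": [0,0,0],"yaw": 0},{"gripper": 1,"travel": [0,0,0],"yaw": 0},{"gripper": 1,"travel": [0,0,0],"yaw": 0},{"gripper": 1,"travel": [0,0,0],"yaw": 0},{"gripper": 1,"travel": [0,0,0],"yaw": 0},{"gripper": 1,"travel": [0,0,0],"yaw": 0}]}}

```text
clock: 33.17
tcp_pos: [0.691, 0.2404, 0.2415]
tcp_rot: [-0.069, 3.139, 0.054]
force: [-1.2, 3.3, 7.3]
grip_width: 0.0162
gripper_force: 25.5
```

```bash
cat > lid.py <<'E'
from h import *
import sys
st(); o=get_obs(); P=np.array(o["tcp_pos"]); M=R.from_rotvec(o["tcp_rot"]).as_matrix()
ux=np.array([np.cos(.04),np.sin(.04),0]); H=np.array([.6073,.2353,.046]); g=P-.019*M[:,2]
hx=(H-g)@ux; hz=.046-g[2]; r=np.hypot(hx,hz); a0=np.arctan2(-hz,-hx); th0=np.radians(172.9)-a0; print("r",r,"theta",th0)
n=int(sys.argv[1])
for k in range(1,n+1):
    a=a0+th0*k/n; d=(r*np.cos(a)+hx)*ux+np.array([0,0,r*np.sin(a)+hz]); print(k,round(th0*(1-k/n),2),(M.T@d*100).round(1).tolist())
E
python3 lid.py 24
```

```text
{'clock': 33.167, 'joint_pos': [0.207, 0.587, 0.573, 1.549, 0.034, 0.163], 'tcp_pos': [0.691, 0.24, 0.242], 'tcp_rot': [-0.069, 3.139, 0.054], 'force': [-1.247, 3.325, 7.271], 'grip_width': 0.016, 'gripper_force': 25.489}
r 0.23030018595726492 theta 1.8192899580721997
1 1.74 [1.6, 0.0, -0.6]
2 1.67 [3.3, 0.0, -1.0]
3 1.59 [5.0, 0.1, -1.3]
4 1.52 [6.8, 0.1, -1.5]
5 1.44 [8.5, 0.1, -1.6]
6 1.36 [10.3, 0.1, -1.5]
7 1.29 [12.0, 0.1, -1.3]
8 1.21 [13.7, 0.1, -1.0]
9 1.14 [15.4, 0.1, -0.5]
10 1.06 [17.0, 0.1, 0.1]
11 0.99 [18.6, 0.0, 0.8]
12 0.91 [20.2, 0.0, 1.6]
13 0.83 [21.6, -0.0, 2.6]
14 0.76 [23.0, -0.0, 3.6]
15 0.68 [24.3, -0.1, 4.8]
16 0.61 [25.5, -0.1, 6.0]
17 0.53 [26.7, -0.1, 7.4]
18 0.45 [27.7, -0.2, 8.8]
19 0.38 [28.6, -0.2, 10.3]
20 0.3 [29.4, -0.3, 11.9]
21 0.23 [30.0, -0.3, 13.5]
22 0.15 [30.6, -0.4, 15.1]
23 0.08 [31.0, -0.5, 16.8]
24 0.0 [31.3, -0.5, 18.5]
```

Request:
{"name": "move_arm", "arguments": {"deltas": [{"gripper": 1,"travel": [1.6,0.1,-0.9],"yaw": 0},{"gripper": 1,"travel": [3.3,0.1,-1.3],"yaw": 0},{"gripper": 1,"travel": [5.0,0.2,-1.6],"yaw": 0},{"gripper": 1,"travel": [6.8,0.2,-1.8],"yaw": 0},{"gripper": 1,"travel": [8.5,0.2,-1.9],"yaw": 0},{"gripper": 1,"travel": [10.3,0.2,-1.8],"yaw": 0},{"gripper": 1,"travel": [12.0,0.2,-1.6],"yaw": 0},{"gripper": 1,"travel": [13.7,0.2,-1.3],"yaw": 0}]}}

```text
clock: 33.83
tcp_pos: [0.5536, 0.2361, 0.2537]
tcp_rot: [-0.069, 3.139, 0.055]
force: [1.7, 6.5, -1.6]
grip_width: 0.0156
gripper_force: 27.1
```

```bash
python3 lid.py 16
```

```text
{'clock': 33.833, 'joint_pos': [0.247, 0.336, 0.188, 1.415, 0.034, 0.203], 'tcp_pos': [0.554, 0.236, 0.254], 'tcp_rot': [-0.069, 3.139, 0.055], 'force': [1.69, 6.537, -1.622], 'grip_width': 0.016, 'gripper_force': 27.15}
r 0.2329590967847962 theta 1.2144172404435705
1 1.14 [1.7, -0.0, 0.5]
2 1.06 [3.4, -0.0, 1.1]
3 0.99 [5.0, -0.0, 1.8]
4 0.91 [6.5, -0.1, 2.6]
5 0.83 [8.0, -0.1, 3.6]
6 0.76 [9.4, -0.1, 4.7]
7 0.68 [10.8, -0.2, 5.8]
8 0.61 [12.0, -0.2, 7.1]
9 0.53 [13.1, -0.2, 8.4]
10 0.46 [14.1, -0.3, 9.9]
11 0.38 [15.1, -0.3, 11.4]
12 0.3 [15.9, -0.4, 13.0]
13 0.23 [16.5, -0.4, 14.6]
14 0.15 [17.1, -0.5, 16.3]
15 0.08 [17.5, -0.6, 18.0]
16 0.0 [17.8, -0.6, 19.8]
```

Request:
{"name": "move_arm", "arguments": {"deltas": [{"gripper": 1,"travel": [1.7,0,0.5],"yaw": 0},{"gripper": 1,"travel": [3.4,0,1.1],"yaw": 0},{"gripper": 1,"travel": [5.0,0,1.8],"yaw": 0},{"gripper": 1,"travel": [6.5,-0.1,2.6],"yaw": 0},{"gripper": 1,"travel": [8.0,-0.1,3.6],"yaw": 0},{"gripper": 1,"travel": [9.4,-0.1,4.7],"yaw": 0},{"gripper": 1,"travel": [10.8,-0.2,5.8],"yaw": 0},{"gripper": 1,"travel": [12.0,-0.2,7.1],"yaw": 0}]}}

```text
clock: 34.5
tcp_pos: [0.4331, 0.2325, 0.1829]
tcp_rot: [-0.071, 3.14, 0.06]
force: [-2.1, 13.7, 3.7]
grip_width: 0.0158
gripper_force: 32.2
```

Request:
{"name": "move_arm", "arguments": {"deltas": [{"gripper": 1,"travel": [1.1,0,1.3],"yaw": 0},{"gripper": 1,"travel": [2.1,-0.1,2.8],"yaw": 0},{"gripper": 1,"travel": [3.1,-0.1,4.3],"yaw": 0},{"gripper": 1,"travel": [3.9,-0.2,5.9],"yaw": 0},{"gripper": 1,"travel": [4.5,-0.2,7.5],"yaw": 0},{"gripper": 1,"travel": [4.5,-0.2,7.5],"yaw": 0}]}}

```text
clock: 35.0
tcp_pos: [0.3869, 0.2311, 0.1054]
tcp_rot: [0.072, -3.136, -0.06]
force: [-6.4, 16.0, 1.7]
grip_width: 0.016
gripper_force: 31.1
```

```bash
python3 lid.py 6
```

```text
{'clock': 35.0, 'joint_pos': [0.327, 0.161, -0.446, 0.956, 0.038, 0.281], 'tcp_pos': [0.387, 0.231, 0.105], 'tcp_rot': [0.072, -3.136, -0.06], 'force': [-6.385, 15.992, 1.671], 'grip_width': 0.016, 'gripper_force': 31.071}
r 0.2338832573968231 theta 0.2179045325347233
1 0.18 [0.3, -0.0, 0.8]
2 0.15 [0.5, -0.1, 1.6]
3 0.11 [0.7, -0.1, 2.4]
4 0.07 [0.9, -0.1, 3.3]
5 0.04 [1.0, -0.2, 4.1]
6 0.0 [1.2, -0.2, 4.9]
```

Request:
{"name": "move_arm", "arguments": {"deltas": [{"gripper": 1,"travel": [0.2,0.2,0.8],"yaw": 0},{"gripper": 1,"travel": [0.4,0.2,1.6],"yaw": 0},{"gripper": 1,"travel": [0.5,0.2,2.4],"yaw": 0},{"gripper": 1,"travel": [0.7,0.2,3.3],"yaw": 0},{"gripper": 1,"travel": [0.8,0.2,4.1],"yaw": 0},{"gripper": 1,"travel": [0.9,0.2,4.6],"yaw": 0},{"gripper": 1,"travel": [0.9,0.2,4.6],"yaw": 0}]}}

```text
clock: 35.58
tcp_pos: [0.3772, 0.2309, 0.0597]
tcp_rot: [0.068, -3.134, -0.048]
force: [-7.6, -2.7, -0.5]
grip_width: 0.0159
gripper_force: 25.7
```

```bash
python3 lid.py 2
```

```text
{'clock': 35.583, 'joint_pos': [0.338, 0.198, -0.535, 0.834, 0.031, 0.295], 'tcp_pos': [0.377, 0.231, 0.06], 'tcp_rot': [0.068, -3.134, -0.048], 'force': [-7.569, -2.7, -0.523], 'grip_width': 0.016, 'gripper_force': 25.673}
r 0.23227556299655952 theta 0.01741520022333143
1 0.01 [0.0, -0.0, 0.2]
2 0.0 [0.1, -0.0, 0.4]
```

Lower the last few millimetres, release, back off and check.

Request:
{"name": "move_arm", "arguments": {"deltas": [{"gripper": 1,"travel": [0,0,0.3],"yaw": 0},{"gripper": 1,"travel": [0,0,0.5],"yaw": 0},{"gripper": 1,"travel": [0,0,0.5],"yaw": 0}]}}

```text
clock: 35.83
tcp_pos: [0.3768, 0.2309, 0.055]
tcp_rot: [0.068, -3.133, -0.048]
force: [-9.4, -4.3, -0.7]
grip_width: 0.0158
gripper_force: 25.7
```

Request:
{"name": "move_arm", "arguments": {"deltas": [{"gripper": 5,"travel": [0,0,0],"yaw": 0},{"gripper": 5,"travel": [0,0,0],"yaw": 0},{"gripper": 5,"travel": [0,0,0],"yaw": 0},{"gripper": 5,"travel": [0,0,0],"yaw": 0},{"gripper": 5,"travel": [0.5,0,-3],"yaw": 0},{"gripper": 5,"travel": [1,0,-7],"yaw": 0},{"gripper": 5,"travel": [2,0,-11],"yaw": 0},{"gripper": 5,"travel": [3,0,-15],"yaw": 0}]}}

```text
clock: 36.5
tcp_pos: [0.3498, 0.2256, 0.2074]
tcp_rot: [0.068, -3.138, -0.052]
force: [0.2, -0.0, 0.2]
grip_width: 0.0502
gripper_force: 0.0
```

Request:
{"name": "move_arm", "arguments": {"deltas": [{"gripper": 5,"travel": [0,-25,-15],"yaw": 0},{"gripper": 5,"travel": [0,-25,-15],"yaw": 0},{"gripper": 5,"travel": [0,-25,-15],"yaw": 0},{"gripper": 5,"travel": [0,-25,-15],"yaw": 0},{"gripper": 5,"travel": [0,-25,-15],"yaw": 0},{"gripper": 5,"travel": [0,-25,-15],"yaw": 0},{"gripper": 5,"travel": [0,-25,-15],"yaw": 0},{"gripper": 5,"travel": [0,-25,-15],"yaw": 0}]}}

```text
clock: 37.17
tcp_pos: [0.363, -0.0342, 0.3501]
tcp_rot: [-0.059, 3.139, 0.047]
force: [-0.3, -0.7, -0.6]
grip_width: 0.05
gripper_force: 0.0
```

```bash
python3 - <<'E'
from h import *
from lasts import blocks
st()
p=snap("top","t9.png"); w=cloud(p); c=p["color"].astype(int)
m=big(box(w,.38,.68,.03,.45,.085,.13)); print("lid",cv2.minAreaRect(w[m][:,:2].astype(np.float32)*1000),np.nanpercentile(w[m][:,2],[2,50,98]))
blocks(w,.42,.63,-.38,-.07,.012)
b=box(w,.53,.60,-.30,-.16,.04,.085)&(c.sum(-1)<150); print("sleeve",b.sum(),np.nanpercentile(w[b],[5,50,95],axis=0).round(4))
for t in("brush","tin","hammer","cone","jar","shoe","tape"): print(t,[np.round(d["xyz"],3).tolist() for d in search_frame(t,p)][:1])
E
```

```text
{'clock': 37.167, 'joint_pos': [-0.349, -0.071, -0.055, 1.596, 0.029, -0.387], 'tcp_pos': [0.363, -0.034, 0.35], 'tcp_rot': [-0.059, 3.139, 0.047], 'force': [-0.336, -0.681, -0.606], 'grip_width': 0.05, 'gripper_force': 0.0}
lid ((494.9942626953125, 232.1206817626953), (226.6864776611328, 368.2094421386719), 1.2093089818954468) [0.09090231 0.09870925 0.10586122]
block 38 [ 554.8 -227.8] [53.9 15.7] 87.0 top 0.065
block 102 [ 497. -183.] [24.5 53.2] 86.1 top 0.092
block 105 [ 489.3 -257.9] [21.9 56.1] 85.3 top 0.092
body 1796 [ 526.2 -224.1] [312.  172.1] 85.1
sleeve 56 [[ 0.5473 -0.2486  0.0511]
 [ 0.5534 -0.2259  0.0571]
 [ 0.5621 -0.2069  0.0665]]
brush [[0.565, -0.003, 0.042]]
tin [[0.538, -0.233, 0.015]]
hammer [[0.78, 0.054, 0.027]]
cone [[0.516, -0.183, 0.037]]
jar [[0.56, -0.502, 0.1]]
shoe [[0.453, 0.578, 0.055]]
tape [[0.424, -0.57, 0.028]]
```

View pics/t9.png

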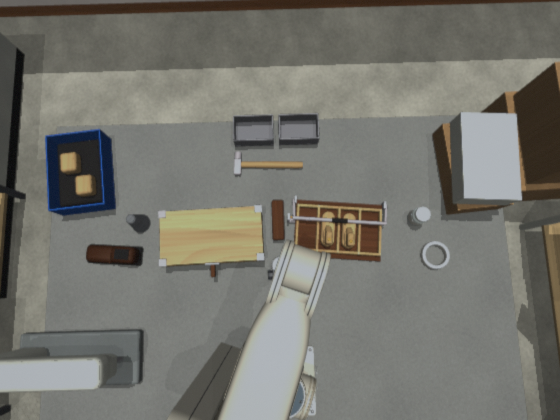

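The final view shows the lid shut at (211,237) at its starting height, both lasts in the rack under the shut bar at (340,220), and the bystanders in place. Handing in.

```bash
python3 -c "
from station import hand_in; print(hand_in())"
```

```text
the job is handed in; nothing more can be done
None
```

I handed the job in at about 37 s: the chest held only two lasts, and both are in the rack's two middle bays, toes to the hinge side, with the keeper bar pressed shut, the chest's lid closed and no bystander visibly moved; the hand-in call returned no verdict.

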